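# Marker pens back to their colour trays

### The job

Tidy the three marker pens away: lay the red, the blue and the black marker each flat in the pen tray of its own colour, between its walls. Lay them down without dropping or throwing them, and leave the two blue-capped sample tubes lying where they are.

Things in the scene. Friction and masses are not known exactly. Their poses are not given: they have to be found in the camera images.
- marker_red: red marker pen, white barrel with a red cap on one end, loose, lying flat; 142 mm long, 17 mm wide, 17 mm high, about 20 g, does not roll. Origin: centre of its underside; its y axis runs along the pen, z up.
- marker_blue: blue marker pen, white barrel with a blue cap on one end, loose, lying flat; 142 mm long, 17 mm wide, 17 mm high, about 20 g, does not roll. Origin: centre of its underside; its y axis runs along the pen, z up.
- marker_black: black marker pen, white barrel with a black cap on one end, loose, lying flat; 142 mm long, 17 mm wide, 17 mm high, about 20 g, does not roll. Origin: centre of its underside; its y axis runs along the pen, z up.
- tray_red: shallow red plastic pen tray for one pen, fixed to the bench; outside 46 x 166 mm, 10 mm high, walls and floor 4 mm thick, so the trough is 38 x 158 mm and its floor lies 4 mm above the bench. Origin: centre of its underside; its y axis runs along the trough, z up.
- tray_blue: shallow blue plastic pen tray for one pen, fixed to the bench; outside 46 x 166 mm, 10 mm high, walls and floor 4 mm thick, so the trough is 38 x 158 mm and its floor lies 4 mm above the bench. Origin: centre of its underside; its y axis runs along the trough, z up.
- tray_black: shallow black plastic pen tray for one pen, fixed to the bench; outside 46 x 166 mm, 10 mm high, walls and floor 4 mm thick, so the trough is 38 x 158 mm and its floor lies 4 mm above the bench. Origin: centre of its underside; its y axis runs along the trough, z up.
- tube_a: capped plastic sample tube, white with a bright blue cap and a conical tip, 114 mm long, 21 mm thick, loose, lying flat among the pens; to be left alone (the two are alike). Origin: under its middle; its y axis runs along the tube.
- tube_b: capped plastic sample tube, white with a bright blue cap and a conical tip, 114 mm long, 21 mm thick, loose, lying flat among the pens; to be left alone (the two are alike). Origin: under its middle; its y axis runs along the tube.

How it is judged (in metres and radians):
At the end, for the whole second after the job is handed in: Each marker lies flat (within 0.06 rad) on the floor of the tray of its colour, along it within 0.2 rad and its middle within 15 mm of the tray's middle, released and at rest; both sample tubes lie within 20 mm of where they started (horizontal distance between marker_red and tray_red below 0.015 m and z of marker_red in the frame of tray_red below 0.007 m and angle between each of marker_red, marker_blue, marker_black's own z axis and vertical below 0.06 rad and angle between the y axis of marker_red and the y axis of tray_red, either way round below 0.2 rad and linear speed of each of marker_red, marker_blue, marker_black below 0.02 m/s and contact force between the fingers and marker_red below 0.05 N and horizontal distance between marker_blue and tray_blue below 0.015 m and z of marker_blue in the frame of tray_blue below 0.007 m and angle between the y axis of marker_blue and the y axis of tray_blue, either way round below 0.2 rad and contact force between the fingers and marker_blue below 0.05 N and horizontal distance between marker_black and tray_black below 0.015 m and z of marker_black in the frame of tray_black below 0.007 m and angle between the y axis of marker_black and the y axis of tray_black, either way round below 0.2 rad and contact force between the fingers and marker_black below 0.05 N and distance of each of tube_a, tube_b from where it was at the start of the episode below 0.02 m); the robot touches nothing.
It fails at once if the red marker is dropped or thrown (contact force between the fingers and marker_red below 0.05 N and linear speed of marker_red above 0.6 m/s).
It fails at once if the blue marker is dropped or thrown (contact force between the fingers and marker_blue below 0.05 N and linear speed of marker_blue above 0.6 m/s).
It fails at once if the black marker is dropped or thrown (contact force between the fingers and marker_black below 0.05 N and linear speed of marker_black above 0.6 m/s).
It fails at once if a sample tube is moved from its place (distance of any of tube_a, tube_b from where it was at the start of the episode above 0.02 m).
It also fails if it takes over 102 s, if anything falls off the work surface, if the arm or the gripper's body presses on something with over 40 N, if the wrist force passes 120 N, or if a joint passes its speed limit or range.

### The arm

A 7-joint arm with a two-finger parallel gripper is mounted at the origin on a cart in front of the work surface, level with it; the furniture and walls round the work are solid. World frame = base frame: x ahead of the robot, y to its left, z up, the work surface at z = 0. Lengths are in mm, angles in rad, forces in N, time in s.
With the tool pointing down it reaches from about 400 to 875 mm from the base axis. Payload 4.4 kg.
Tool frame: the origin (TCP) lies midway between the tips of the shut fingers; the grasp point (between the pads) lies 19 mm behind it; x points along the fingers, z is the direction in which the jaws open and shut, and the axes are right-handed (so a half turn about x gives the same grasp; the last joint's range is limited). The gripper opens to 85 mm and grips with 20 to 120 N. Pads are 22 mm wide; open, the fingers measure 114 mm over their backs; the gripper's body (76 mm by 85 mm) begins 54 mm behind the grasp point. The pads swing forward as they close: fully open they stand 13 mm farther back than shut.
Start: joints at [1.112, 0.628, 0.038, 1.517, -0.027, 0.996, -0.02], TCP at [248.833, -600.5, 231.313] pointing down, gripper open.
Joint ranges: [-3.06, 3.06], [-0.37, 2.12], [-1.25, 1.32], [0.18, 2.47], [-1.1, 4.24], [0.23, 1.98], [-2.94, 2.94]. Speed limits (rad/s): [2.57, 2.57, 3.14, 3.14, 3.14, 3.14, 3.14].

### API

Orientations are given as [roll, pitch, yaw] about the fixed x, y, z axes, in that order (R = Rz(yaw) Ry(pitch) Rx(roll)).
In Python, from cell import ctrl gives the robot as it stands. The module is installed in compiled form; this text tells all that it offers.
- The arm moves only by the tool servo_tool, never from a script. Its argument "rows" is a list of rows, each an object of numbers: "dx", "dy", "dz": the shift along the tool's x, y, z in units of 750 mm (1.0 is 750 mm); "wx", "wy", "wz": the turn, a rotation vector about the tool's x, y, z in units of 6 degrees (1.0 is 6 degrees); "fingers": the closure, from 0 (fully open) to 1 (shut). In form: [{"dx": .., "dy": .., "dz": .., "wx": .., "wy": .., "wz": .., "fingers": ..}, ...]. A call has 1 to 5 rows; each row shifts and turns the commanded pose from where the row before left it, along the tool's axes as they then stand; what a row does not reach is not made up. A row lasts 1/8 s, in which the tool goes at most 62.5 mm and 10.7 degrees, less where a joint would pass 70% of its speed; a pose out of reach is approached as far as the arm can. A call with a number of a shift or a turn outside -1 to 1 is refused whole. A call with a gripper value outside its range is refused whole. The fingers move at their own pace and stop on an object; the grip force is fixed at half the most. Time passes only in rows, so rows that do not move let the fingers close. It gives the time, the measured TCP pose, the force and the opening at its end, in the units of the state.
- ctrl.read_state(): the state, without advancing time (a new reading comes with each control period).
- ctrl.get_image(name): name is "side" or "top"; returns the picture (384x512x3 uint8, red, green, blue); there is no depth.
- ctrl.camera_info(name): a dict with "fovy" (degrees; the focal length in pixels is half the picture's height over the tangent of half this angle, whatever the lens; pixels are square), "cx", "cy" (the principal point, pixels), "k1" (the pictures are not rectified: a ray, as slopes to the right and down, at radius r is drawn at 1 + k1 r^2 times it, then the intrinsics apply), "R" (3x3) and "t" (3): a world point X has camera coordinates R X + t. Camera axes: x right, y down, z forward; pixel columns grow to the right and rows downward; lengths in mm; the calibration is good to about 2 mm. A picture is of the moment at which its call begins. camera_info takes no time and is no camera call.
- ctrl.finish_job(): hands the job in, once; it reports no verdict.
Trained networks look in the newest picture that a camera, given by its name, has taken for a name from the list of things; names that differ only in an ending like _2 or _b are one class to them, and where a whole thing is asked for, a point or a joint stands for the part that bears it (a point fixed in the world has none). Each returns a list of dicts, best first, with "conf" (0 to 1); they miss things now and then, are a little off and sometimes report something else, mostly with a low value. They report only what shows in the picture. A call takes as long as a camera call.
- ctrl.search_frame(label, camera): "extent" ([centre column, centre row, width, height] in pixels, round what is visible of it).
- ctrl.silhouettes(label, camera): "region" (384x512 bool, what is visible of it) and "extent" ([centre column, centre row, width, height] in pixels, round what is visible of it).
- ctrl.mark_of(label, camera): "point" ([column, row] in pixels: a listed point, or the origin of a listed thing).
The state is a dict: "clock": time; "qpos": joint angles; "qd": joint speeds; "tau": joint torques, N m; "eef_pos": TCP position; "tool_rot": TCP orientation; "force": force on the tool from outside, world axes, zero at the start; "torque": the same for the moment, N m; "width": finger opening in mm.
Only numpy, scipy, OpenCV 4.12 (cv2) and the standard library are available. Lean on these libraries where they do the work, as an engineer would, in place of code of your own. Each camera call takes 0.05 s, during which the arm holds its last target.

## Working session

There is one attempt and no reset: what is moved stays moved. The work goes in short steps, Python scripts to look and compute and a tool call to move; the robot and the scene stay as the last step left them, time stands still between calls to the robot, and variables do not carry over. Pictures are saved under pics/ and viewed, and the job is handed in when it is done.

Besides the shell and the picture viewer there is one more tool, called as name(argument=value, ...) on one line, values as JSON. servo_tool: Moves the arm, as the interface text tells. Its arguments: {"type":"object","properties":{"rows":{"type":"array"}},"required":["rows"]}

```bash
mkdir -p pics; ls; python3 - <<'E'
from cell import ctrl
import cv2, numpy as np
s=ctrl.read_state(); print(s)
for n in ("top","side"):
    im=ctrl.get_image(n); cv2.imwrite(f"pics/{n}0.png",cv2.resize(im[:,:,::-1],(800,600),interpolation=cv2.INTER_CUBIC))
    c=ctrl.camera_info(n); print(n,c)
E
```

```text
pics
{'clock': 0.0, 'qpos': array([ 1.11221218,  0.62933305,  0.03840767,  1.51838027, -0.02696125,
        0.99628707, -0.01998982]), 'qd': array([-0.00221884, -0.00072111, -0.00022139,  0.00147688, -0.00134514,
       -0.00134204,  0.00132921]), 'tau': array([ 2.40361638e-03, -5.63408947e+01,  1.22671712e+00, -1.93441826e+01,
        1.08230207e-02,  1.04831380e-02,  1.08049582e-05]), 'eef_pos': array([ 248.58990691, -599.9068213 ,  230.39301926]), 'tool_rot': array([-3.12211807,  1.56890571,  1.98311378]), 'force': array([-0.40093064,  0.41052965,  0.12468785]), 'torque': array([0.02944247, 0.00597258, 0.01448981]), 'width': 85.70997145836516}
top {'fovy': 47.20236992452702, 'cx': 252.80571032274304, 'cy': 192.10941791536806, 'k1': -0.01698473152409391, 'R': array([[-0.00202314, -0.99963141, -0.02707298],
       [-0.99760464,  0.0038895 , -0.06906407],
       [ 0.06914391,  0.02686841, -0.99724481]]), 't': array([   8.94483219,  544.47285996, 1391.32262198])}
side {'fovy': 56.690860250923684, 'cx': 257.96650837094654, 'cy': 194.31067256980015, 'k1': -0.10846567346129235, 'R': array([[ 0.84417929, -0.5360184 , -0.00675256],
       [-0.22442289, -0.34194958, -0.91252663],
       [ 0.48682203,  0.77185152, -0.40896155]]), 't': array([-430.01359012,  168.54639917,  770.1126259 ])}
```

View pics/top0.png

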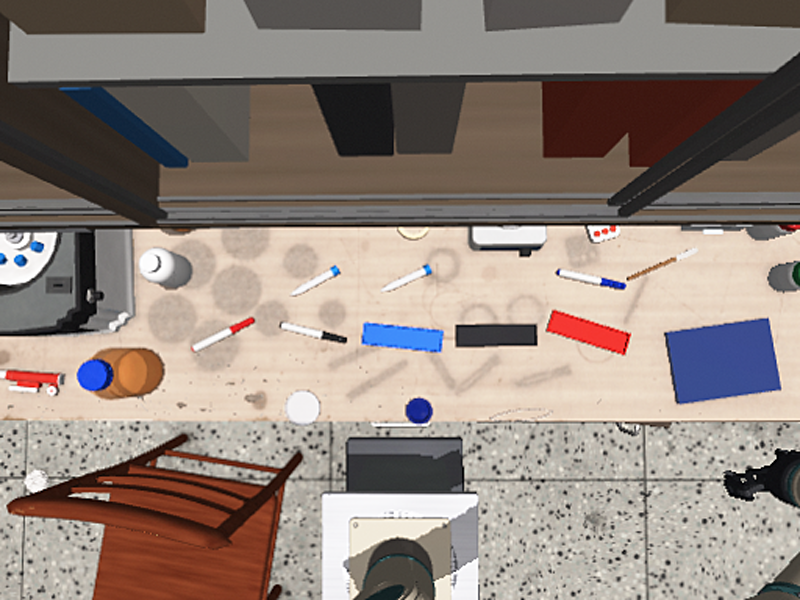

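View pics/side0.png

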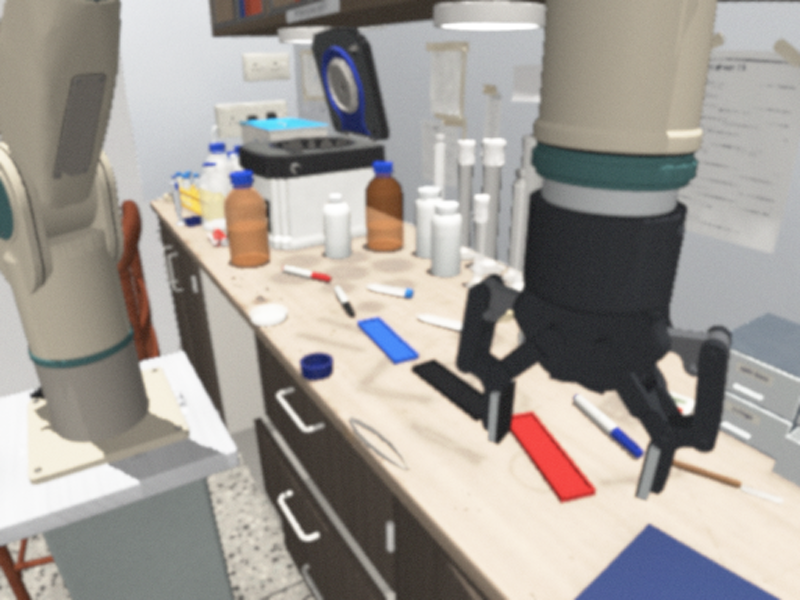

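The top view (800 px wide) shows the red pen at (223,334), the black pen at (313,332) and the blue pen at (591,278). The trays are blue (402,337), black (496,335) and red (588,332), and the tubes are at (316,280) and (407,277). Next I'll measure these with silhouettes.

```bash
cat > h.py <<'E'
import numpy as np, cv2
from cell import ctrl
def cam(n):
    c=ctrl.camera_info(n); f=192/np.tan(np.radians(c['fovy'])/2)
    return c,f
def pix2w(n,p,z):
    c,f=cam(n); p=np.atleast_2d(p).astype(float)
    d=(p-[c['cx'],c['cy']])/f
    u=d.copy()
    for _ in range(20):
        u=d/(1+c['k1']*(u**2).sum(1,keepdims=True))
    ray=np.c_[u,np.ones(len(u))]@c['R']   # R^T ray
    o=-c['R'].T@c['t']
    s=(z-o[2])/ray[:,2]
    return o+ray*s[:,None]
def w2pix(n,X):
    c,f=cam(n); X=np.atleast_2d(X); q=X@c['R'].T+c['t']; u=q[:,:2]/q[:,2:]
    return u*(1+c['k1']*(u**2).sum(1,keepdims=True))*f+[c['cx'],c['cy']]
def rect(n,region,z):
    ys,xs=np.nonzero(region); W=pix2w(n,np.c_[xs,ys],z)[:,:2]
    (cx,cy),(w,h),a=cv2.minAreaRect(W.astype(np.float32))
    m=W.mean(0); ev,V=np.linalg.eigh(np.cov((W-m).T)); v=V[:,1]
    # yaw of long axis (y axis of thing): angle from world x
    ang=np.degrees(np.arctan2(v[1],v[0]))%180
    return (round(cx,1),round(cy,1)),m.round(1),sorted([round(w,1),round(h,1)]),round(ang,1)
E
python3 - <<'E'
from h import *
ctrl.get_image("top")
for l,z in [("marker_red",8),("marker_blue",8),("marker_black",8),("tray_red",10),("tray_blue",10),("tray_black",10),("tube_a",10)]:
    for d in ctrl.silhouettes(l,"top")[:3]:
        print(l,round(d['conf'],2),np.round(d['extent'],1),rect("top",d['region'],z), d['region'].sum())
    for d in ctrl.mark_of(l,"top")[:2]:
        print('   mark',round(d['conf'],2),np.round(d['point'],1),pix2w("top",d['point'],0)[0].round(1))
print(ctrl.read_state()['clock'])
E
```

```text
marker_red 0.7 [145.1 213.4  38.4  14.6] ((474.7, 366.0), array([477.7, 362.7]), [14.6, 133.8], np.float64(115.6)) 155
marker_red 0.17 [256.6 216.8  53.3  17.7] ((468.3, -5.5), array([469. ,  -7.7]), [46.4, 171.2], np.float64(82.8)) 708
marker_blue 0.64 [380.3 179.2  44.6  10.7] ((586.0, -397.3), array([ 585.6, -402.8]), [17.2, 134.7], np.float64(77.1)) 194
   mark 0.56 [376.8 178.4] [ 588.8 -394.     0. ]
marker_black 0.71 [199.6 213.6  46.   12.2] ((478.3, 179.2), array([478.3, 177.9]), [18.5, 141.2], np.float64(76.6)) 221
   mark 0.59 [200.6 211.3] [483.9 177.9   0. ]
tray_red 0.63 [376.2 214.9  50.9  25.9] ((477.9, -388.9), array([ 476.7, -390. ]), [44.7, 164.4], np.float64(71.9)) 687
   mark 0.72 [377.6 211.9] [ 480.3 -394.3    0. ]
   mark 0.44 [315.3 212.1] [ 480.3 -194.     0. ]
tray_blue 0.71 [257.1 216.1  52.4  19.5] ((468.7, -5.4), array([468.4,  -6.5]), [45.9, 165.1], np.float64(84.5)) 699
tray_blue 0.24 [315.9 213.8  51.4  17.2] ((472.4, -199.8), array([ 472.8, -200.2]), [41.7, 163.4], np.float64(90.6)) 669
   mark 0.58 [258.9 214.4] [473.3 -11.8   0. ]
tray_black 0.97 [317.2 213.1  52.9  18.7] ((474.0, -198.3), array([ 472.5, -198.9]), [44.9, 166.5], np.float64(89.7)) 726
tray_black 0.37 [201.9 213.6  42.9  11.9] ((478.3, 177.3), array([478.5, 177.8]), [16.4, 137.9], np.float64(76.3)) 208
   mark 0.6 [315.7 213.4] [ 476.1 -195.3    0. ]
tube_a 0.72 [201.4 179.2  29.9  18.3] ((584.5, 178.6), array([585.7, 174.7]), [17.7, 110.4], np.float64(118.6)) 163
tube_a 0.67 [260.2 180.   29.   14.2] ((589.2, -12.6), array([588.6, -11.8]), [17.4, 99.9], np.float64(114.9)) 131
   mark 0.73 [259.7 178.4] [590.5 -14.7   0. ]
   mark 0.5 [201.  178.5] [591.1 177.3   0. ]
0.85
```

```bash
cat > ov.py <<'E'
from h import *
def overlay(n,im,items,out,crop,k):
    x0,y0,x1,y1=crop
    v=cv2.resize(im[y0:y1,x0:x1,::-1],None,fx=k,fy=k,interpolation=cv2.INTER_CUBIC).copy()
    for (x,y,a,L,W,z,col) in items:
        a=np.radians(a); u=np.array([np.cos(a),np.sin(a)]); w=np.array([-u[1],u[0]])
        P=[np.r_[np.array([x,y])+i*u*L/2+j*w*W/2,z] for i,j in((1,1),(1,-1),(-1,-1),(-1,1))]
        p=(w2pix(n,np.array(P))-[x0,y0]+0.5)*k
        cv2.polylines(v,[np.round(p).astype(int)],True,col,1)
    cv2.imwrite(out,v)
E
python3 - <<'E'
from ov import *
im=ctrl.get_image("top")
G=(0,255,0)
it=[(476,363,115.6,142,17,8,G),(478.3,179,76.6,142,17,8,G),(586,-399,77.1,142,17,8,G),
(477.5,-389.5,72,166,46,10,G),(468.5,-6,84.5,166,46,10,G),(473.5,-198.8,89.7,166,46,10,G),
(585,177,118.6,114,21,10,G),(589,-12.4,115,114,21,10,G)]
overlay("top",im,it,"pics/ovL.png",(115,165,265,235),5)
overlay("top",im,it,"pics/ovR.png",(265,165,415,235),5)
E
```

```text
(no output)
```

View pics/ovL.png

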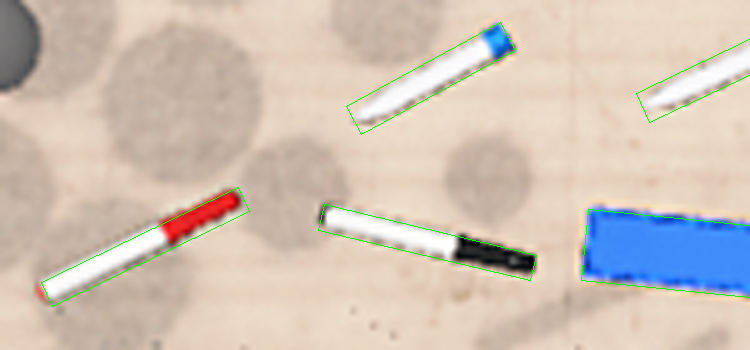

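View pics/ovR.png

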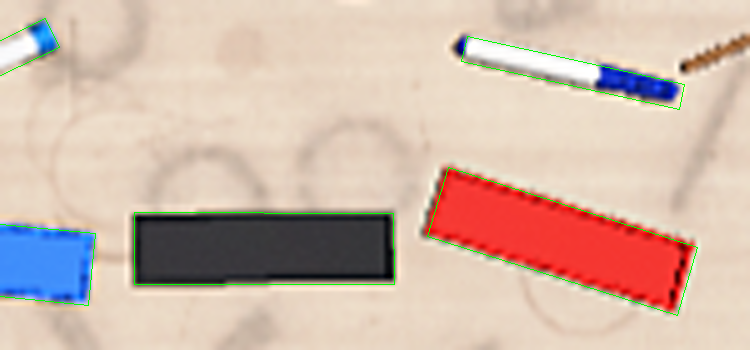

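The red and blue pens need about +3 mm in y compared with the first overlay, and the trays fit within about 1 mm. Next is a helper that converts targets into tool-axis units.

```bash
cat > go.py <<'E'
from h import *
from scipy.spatial.transform import Rotation as Ro
import sys
T=dict(mred=(475.5,366,115.6),mblack=(479.5,179,76.6),mblue=(587.5,-396,77.1),
 tred=(477.5,-388.5,72),tblue=(468.5,-6,84.5),tblack=(473.5,-198.8,89.7))
def go(name,z,dl=(0,0)):
    s=ctrl.read_state(); R=Ro.from_euler('xyz',s['tool_rot']).as_matrix(); p=s['eef_pos']
    x,y,a=T[name]
    best=None
    for k in (-90,90):
        j=np.radians(a+k); zt=np.array([np.cos(j),np.sin(j),0]); xt=np.array([0,0,-1.]); Rt=np.c_[xt,np.cross(zt,xt),zt]
        rv=Ro.from_matrix(R.T@Rt).as_rotvec()
        print('opt',k,'rv deg',np.degrees(rv).round(1),'units',(np.degrees(rv)/6).round(2))
        if best is None or np.linalg.norm(rv)<np.linalg.norm(best[0]): best=(rv,Rt)
    d=np.array([x+dl[0],y+dl[1],z])-p
    print('t',round(s['clock'],2),'p',p.round(1),'q',s['qpos'].round(2),'w',round(s['width'],1),'F',s['force'].round(1))
    print('d world',d.round(1),'d tool now (units)',(R.T@d/750).round(4),'in target frame',(best[1].T@d/750).round(4))
    print('R cols tool y',R[:,1].round(3),'z',R[:,2].round(3),'x',R[:,0].round(3))
if __name__=='__main__': go(sys.argv[1],float(sys.argv[2]))
E
python3 go.py mblue 90; python3 go.py mred 90
```

```text
opt -90 rv deg [-54.6   0.    0. ] units [-9.1  0.   0. ]
opt 90 rv deg [125.4   0.   -0. ] units [20.9  0.  -0. ]
t 0.9 p [ 248.8 -600.5  231.4] q [ 1.11  0.63  0.04  1.52 -0.03  1.   -0.02] w 85.3 F [-0.4 -0.6 -0.6]
d world [ 338.7  204.5 -141.4] d tool now (units) [ 0.1885  0.5216 -0.0791] in target frame [0.1885 0.3666 0.3793]
R cols tool y [0.924 0.383 0.   ] z [ 0.383 -0.924  0.   ] x [ 0. -0. -1.]
opt -90 rv deg [-93.1   0.    0. ] units [-15.52   0.     0.  ]
opt 90 rv deg [86.9  0.  -0. ] units [14.48  0.   -0.  ]
t 0.9 p [ 248.8 -600.5  231.4] q [ 1.11  0.63  0.04  1.52 -0.03  1.   -0.02] w 85.3 F [-0.4 -0.6 -0.6]
d world [ 226.7  966.5 -141.4] d tool now (units) [ 0.1884  0.7725 -1.0749] in target frame [ 0.1885 -1.0316 -0.8294]
R cols tool y [0.924 0.383 0.   ] z [ 0.383 -0.924  0.   ] x [ 0. -0. -1.]
```

```bash
cat > plan.py <<'E'
from go import *
def plan(name,z,N,dl=(0,0),f=0.0,turn=True):
    s=ctrl.read_state(); R=Ro.from_euler('xyz',s['tool_rot']).as_matrix(); p=s['eef_pos']
    x,y,a=T[name]; best=None
    for k in (-90,90):
        j=np.radians(a+k); zt=np.array([np.cos(j),np.sin(j),0]); xt=np.array([0,0,-1.]); Rt=np.c_[xt,np.cross(zt,xt),zt]
        rv=Ro.from_matrix(R.T@Rt).as_rotvec()
        if best is None or np.linalg.norm(rv)<np.linalg.norm(best): best=rv
    if not turn: best=best*0
    d=np.array([x+dl[0],y+dl[1],z])-p
    print('t',round(s['clock'],2),'p',p.round(1),'d',d.round(1),'w',round(s['width'],1),'F',s['force'].round(1),'q7',s['qpos'][6].round(2),'turn',np.degrees(best).round(1))
    out=[]
    for i in range(N):
        Ri=R@Ro.from_rotvec(best*i/N).as_matrix()
        m=Ri.T@d/N/750; w=np.degrees(best)/N/6
        out.append([*m.round(4),*w.round(3)])
    print('max shift/row mm',np.linalg.norm(d)/N)
    for o in out: print('dx %.4f dy %.4f dz %.4f | wx %.2f wy %.2f wz %.2f'%tuple(o))
if __name__=='__main__': plan(sys.argv[1],float(sys.argv[2]),int(sys.argv[3]),turn=len(sys.argv)<5)
E
python3 plan.py mblue 100 10
```

```text
t 0.9 p [ 248.8 -600.5  231.4] d [ 338.7  204.5 -131.4] w 85.3 F [-0.4 -0.6 -0.6] q7 -0.02 turn [-54.6   0.    0. ]
max shift/row mm 41.687613383705674
dx 0.0175 dy 0.0522 dz -0.0079 | wx -0.91 wy 0.00 wz 0.00
dx 0.0175 dy 0.0527 dz -0.0029 | wx -0.91 wy 0.00 wz 0.00
dx 0.0175 dy 0.0527 dz 0.0021 | wx -0.91 wy 0.00 wz 0.00
dx 0.0175 dy 0.0523 dz 0.0071 | wx -0.91 wy 0.00 wz 0.00
dx 0.0175 dy 0.0514 dz 0.0121 | wx -0.91 wy 0.00 wz 0.00
dx 0.0175 dy 0.0500 dz 0.0169 | wx -0.91 wy 0.00 wz 0.00
dx 0.0175 dy 0.0481 dz 0.0216 | wx -0.91 wy 0.00 wz 0.00
dx 0.0175 dy 0.0459 dz 0.0261 | wx -0.91 wy 0.00 wz 0.00
dx 0.0175 dy 0.0432 dz 0.0303 | wx -0.91 wy 0.00 wz 0.00
dx 0.0175 dy 0.0401 dz 0.0343 | wx -0.91 wy 0.00 wz 0.00
```

servo_tool(rows=[{"dx": 0.0175,"dy": 0.052,"dz": -0.008,"wx": -0.91,"wy": 0,"wz": 0,"fingers": 0},{"dx": 0.0175,"dy": 0.053,"dz": -0.003,"wx": -0.91,"wy": 0,"wz": 0,"fingers": 0},{"dx": 0.0175,"dy": 0.053,"dz": 0.002,"wx": -0.91,"wy": 0,"wz": 0,"fingers": 0},{"dx": 0.0175,"dy": 0.052,"dz": 0.007,"wx": -0.91,"wy": 0,"wz": 0,"fingers": 0},{"dx": 0.0175,"dy": 0.051,"dz": 0.012,"wx": -0.91,"wy": 0,"wz": 0,"fingers": 0}])

```text
clock: 1.52
eef_pos: [419.0, -497.5, 165.4]
tool_rot: [-0.207, 1.57, -0.905]
force: [0.1, 0.2, -0.3]
width: 84.9
```

servo_tool(rows=[{"dx": 0.0175,"dy": 0.05,"dz": 0.017,"wx": -0.91,"wy": 0,"wz": 0,"fingers": 0},{"dx": 0.0175,"dy": 0.048,"dz": 0.022,"wx": -0.91,"wy": 0,"wz": 0,"fingers": 0},{"dx": 0.0175,"dy": 0.046,"dz": 0.026,"wx": -0.91,"wy": 0,"wz": 0,"fingers": 0},{"dx": 0.0175,"dy": 0.043,"dz": 0.03,"wx": -0.91,"wy": 0,"wz": 0,"fingers": 0},{"dx": 0.0175,"dy": 0.04,"dz": 0.034,"wx": -0.91,"wy": 0,"wz": 0,"fingers": 0}])

```text
clock: 2.15
eef_pos: [588.1, -395.5, 99.6]
tool_rot: [-1.256, 1.571, -1.478]
force: [0.8, 0.3, 0.7]
width: 85.0
```

```bash
python3 plan.py mblue 6 3; python3 - <<'E'
from ov import *
from go import T
im=ctrl.get_image("side")
G=(0,255,0)
it=[(*T[m],142,17,z,G) for m in('mred','mblack','mblue') for z in (0,17)]+[(*T[m],166,46,z,G) for m in('tred','tblack','tblue') for z in (0,10)]
p=w2pix("side",np.array([[587.5,-396,8]]))[0]; print(p)
overlay("side",im,it,"pics/sd1.png",(170,150,450,345),2.85)
E
```

```text
t 2.15 p [ 588.1 -395.5   99.6] d [ -0.6  -0.5 -93.6] w 85.0 F [0.8 0.3 0.7] q7 0.18 turn [0.2 0.  0. ]
max shift/row mm 31.2153763377554
dx 0.0416 dy -0.0003 dz -0.0002 | wx 0.01 wy 0.00 wz 0.00
dx 0.0416 dy -0.0003 dz -0.0002 | wx 0.01 wy 0.00 wz 0.00
dx 0.0416 dy -0.0003 dz -0.0002 | wx 0.01 wy 0.00 wz 0.00
[387.76559326 271.21910403]
```

View pics/sd1.png

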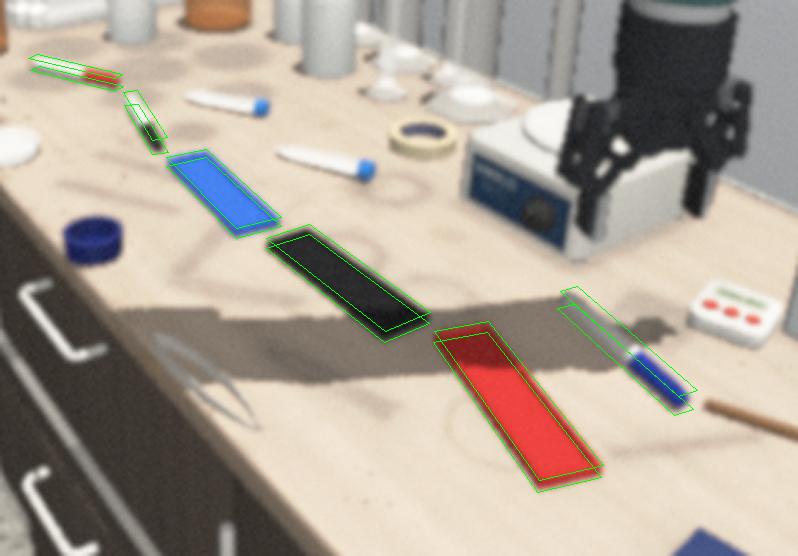

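Both overlays agree with the side view to within about 1 px, so I'll descend on the blue pen.

servo_tool(rows=[{"dx": 0.04,"dy": 0,"dz": 0,"wx": 0,"wy": 0,"wz": 0,"fingers": 0},{"dx": 0.04,"dy": 0,"dz": 0,"wx": 0,"wy": 0,"wz": 0,"fingers": 0},{"dx": 0.03,"dy": 0,"dz": 0,"wx": 0,"wy": 0,"wz": 0,"fingers": 0},{"dx": 0.014,"dy": 0,"dz": 0,"wx": 0,"wy": 0,"wz": 0,"fingers": 0},{"dx": 0,"dy": 0,"dz": 0,"wx": 0,"wy": 0,"wz": 0,"fingers": 0.3}])

```text
clock: 2.82
eef_pos: [586.9, -396.0, 6.6]
tool_rot: [2.699, 1.57, 2.473]
force: [-0.5, 0.4, 1.0]
width: 70.0
```

servo_tool(rows=[{"dx": 0,"dy": 0,"dz": 0,"wx": 0,"wy": 0,"wz": 0,"fingers": 0.5},{"dx": 0,"dy": 0,"dz": 0,"wx": 0,"wy": 0,"wz": 0,"fingers": 0.6},{"dx": 0,"dy": 0,"dz": 0,"wx": 0,"wy": 0,"wz": 0,"fingers": 0.6}])

```text
clock: 3.2
eef_pos: [587.5, -396.3, 7.9]
tool_rot: [-0.321, 1.57, -0.547]
force: [0.4, 0.3, 0.3]
width: 34.5
```

servo_tool(rows=[{"dx": 0.002,"dy": 0,"dz": 0,"wx": 0,"wy": 0,"wz": 0,"fingers": 0.7},{"dx": 0,"dy": 0,"dz": 0,"wx": 0,"wy": 0,"wz": 0,"fingers": 0.8},{"dx": 0,"dy": 0,"dz": 0,"wx": 0,"wy": 0,"wz": 0,"fingers": 0.9},{"dx": 0,"dy": 0,"dz": 0,"wx": 0,"wy": 0,"wz": 0,"fingers": 1},{"dx": 0,"dy": 0,"dz": 0,"wx": 0,"wy": 0,"wz": 0,"fingers": 1}])

```text
clock: 3.82
eef_pos: [587.2, -396.1, 5.7]
tool_rot: [-0.048, 1.571, -0.273]
force: [0.3, -0.3, 2.4]
width: 14.5
```

```bash
python3 plan.py mblue 6 3; python3 - <<'E'
from ov import *
im=ctrl.get_image("side")
overlay("side",im,[],"pics/sd2.png",(320,180,480,300),5)
E
```

```text
t 3.83 p [ 587.2 -396.1    5.7] d [0.3 0.1 0.3] w 14.5 F [ 0.3 -0.3  2.4] q7 0.16 turn [0. 0. 0.]
max shift/row mm 0.13894605616234626
dx -0.0001 dy 0.0001 dz 0.0001 | wx 0.00 wy 0.00 wz 0.00
dx -0.0001 dy 0.0001 dz 0.0001 | wx 0.00 wy 0.00 wz 0.00
dx -0.0001 dy 0.0001 dz 0.0001 | wx 0.00 wy 0.00 wz 0.00
```

View pics/sd2.png

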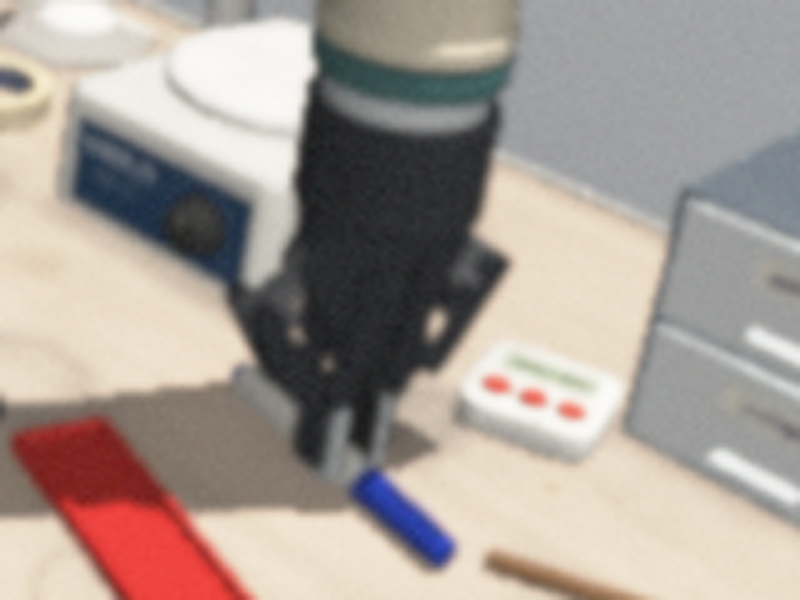

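The blue pen is gripped between the pads (opening 14.5 mm). Lifting.

servo_tool(rows=[{"dx": -0.02,"dy": 0,"dz": 0,"wx": 0,"wy": 0,"wz": 0,"fingers": 1},{"dx": -0.04,"dy": 0,"dz": 0,"wx": 0,"wy": 0,"wz": 0,"fingers": 1},{"dx": -0.04,"dy": 0,"dz": 0,"wx": 0,"wy": 0,"wz": 0,"fingers": 1}])

```text
clock: 4.25
eef_pos: [587.1, -396.1, 82.0]
tool_rot: [-0.103, 1.571, -0.328]
force: [0.3, -1.0, -0.8]
width: 14.5
```

```bash
python3 plan.py tblue 70 10; python3 - <<'E'
from ov import *
im=ctrl.get_image("side")
overlay("side",im,[(*(587.2,-396,77.1),142,17,78,(0,255,0))],"pics/sd3.png",(320,150,480,270),5)
E
```

```text
t 4.25 p [ 587.1 -396.1   82. ] d [-118.6  390.1  -12. ] w 14.5 F [ 0.3 -1.  -0.8] q7 0.18 turn [-7.4  0.   0. ]
max shift/row mm 40.78762168753839
dx 0.0016 dy 0.0472 dz -0.0270 | wx -0.12 wy 0.00 wz 0.00
dx 0.0016 dy 0.0475 dz -0.0264 | wx -0.12 wy 0.00 wz 0.00
dx 0.0016 dy 0.0479 dz -0.0258 | wx -0.12 wy 0.00 wz 0.00
dx 0.0016 dy 0.0482 dz -0.0252 | wx -0.12 wy 0.00 wz 0.00
dx 0.0016 dy 0.0485 dz -0.0245 | wx -0.12 wy 0.00 wz 0.00
dx 0.0016 dy 0.0488 dz -0.0239 | wx -0.12 wy 0.00 wz 0.00
dx 0.0016 dy 0.0491 dz -0.0233 | wx -0.12 wy 0.00 wz 0.00
dx 0.0016 dy 0.0494 dz -0.0227 | wx -0.12 wy 0.00 wz 0.00
dx 0.0016 dy 0.0497 dz -0.0220 | wx -0.12 wy 0.00 wz 0.00
dx 0.0016 dy 0.0500 dz -0.0214 | wx -0.12 wy 0.00 wz 0.00
```

View pics/sd3.png

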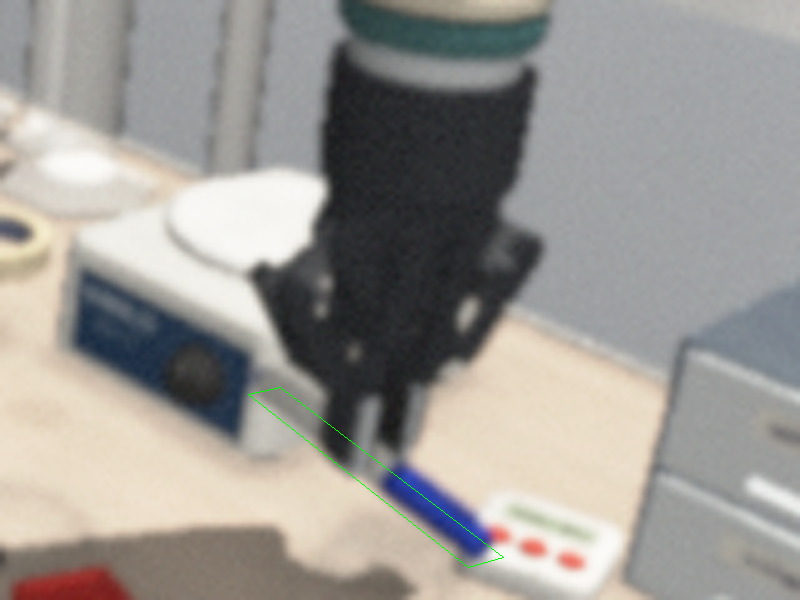

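servo_tool(rows=[{"dx": 0.0016,"dy": 0.047,"dz": -0.027,"wx": -0.12,"wy": 0,"wz": 0,"fingers": 1},{"dx": 0.0016,"dy": 0.0475,"dz": -0.0265,"wx": -0.12,"wy": 0,"wz": 0,"fingers": 1},{"dx": 0.0016,"dy": 0.048,"dz": -0.026,"wx": -0.12,"wy": 0,"wz": 0,"fingers": 1},{"dx": 0.0016,"dy": 0.048,"dz": -0.025,"wx": -0.12,"wy": 0,"wz": 0,"fingers": 1},{"dx": 0.0016,"dy": 0.0485,"dz": -0.0245,"wx": -0.12,"wy": 0,"wz": 0,"fingers": 1}])

```text
clock: 4.92
eef_pos: [527.8, -200.0, 75.3]
tool_rot: [-0.032, 1.569, -0.194]
force: [0.5, 0.7, -0.2]
width: 14.7
```

servo_tool(rows=[{"dx": 0.0016,"dy": 0.049,"dz": -0.024,"wx": -0.12,"wy": 0,"wz": 0,"fingers": 1},{"dx": 0.0016,"dy": 0.049,"dz": -0.0235,"wx": -0.12,"wy": 0,"wz": 0,"fingers": 1},{"dx": 0.0016,"dy": 0.0495,"dz": -0.0225,"wx": -0.12,"wy": 0,"wz": 0,"fingers": 1},{"dx": 0.0016,"dy": 0.05,"dz": -0.022,"wx": -0.12,"wy": 0,"wz": 0,"fingers": 1},{"dx": 0.0016,"dy": 0.05,"dz": -0.0215,"wx": -0.12,"wy": 0,"wz": 0,"fingers": 1}])

```text
clock: 5.55
eef_pos: [469.1, -4.3, 69.2]
tool_rot: [0.211, 1.569, 0.112]
force: [0.2, 0.3, -0.5]
width: 14.4
```

```bash
python3 plan.py tblue 12 3; python3 - <<'E'
from ov import *
from go import T
im=ctrl.get_image("side")
overlay("side",im,[(*T['tblue'],142,17,74,(0,255,0))],"pics/sd4.png",(170,120,330,240),5)
im=ctrl.get_image("top")
overlay("top",im,[(*T['tblue'],142,17,74,(0,255,0))],"pics/tp4.png",(180,165,340,235),5)
E
```

```text
t 5.55 p [469.1  -4.3  69.2] d [ -0.6  -1.7 -57.2] w 14.4 F [ 0.2  0.3 -0.5] q7 -0.33 turn [-0.2  0.1 -0. ]
max shift/row mm 19.073331314171096
dx 0.0254 dy -0.0008 dz -0.0003 | wx -0.01 wy 0.01 wz -0.00
dx 0.0254 dy -0.0008 dz -0.0002 | wx -0.01 wy 0.01 wz -0.00
dx 0.0254 dy -0.0008 dz -0.0002 | wx -0.01 wy 0.01 wz -0.00
```

View pics/sd4.png

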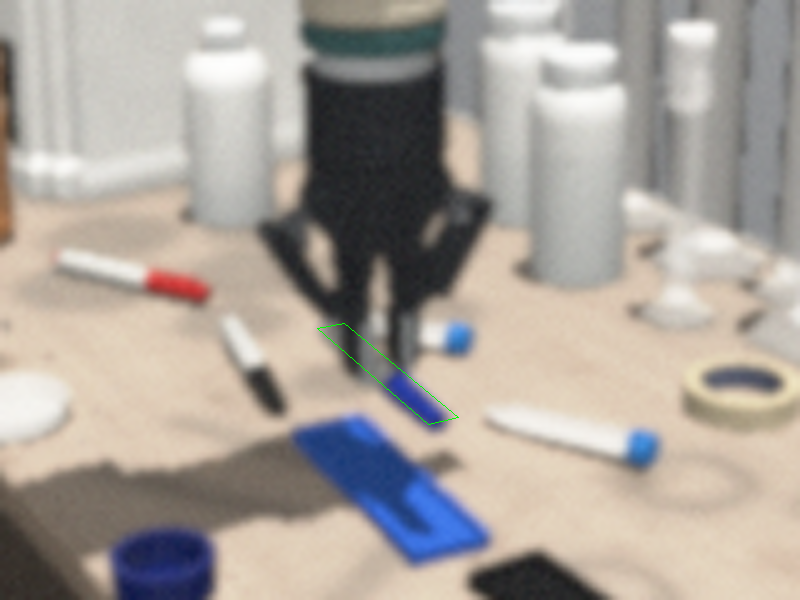

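View pics/tp4.png

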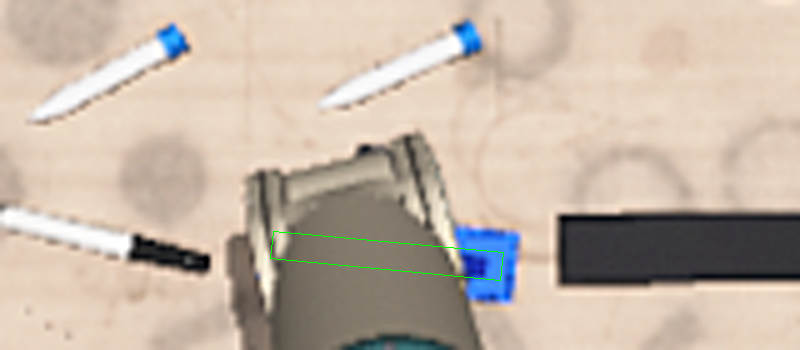

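The cap end sits about 3–4 mm toward +y of the tray-centred overlay in both views, so I'll aim slightly toward −y and lower slowly.

servo_tool(rows=[{"dx": 0.025,"dy": -0.003,"dz": 0,"wx": 0,"wy": 0,"wz": 0,"fingers": 1},{"dx": 0.025,"dy": -0.002,"dz": 0,"wx": 0,"wy": 0,"wz": 0,"fingers": 1},{"dx": 0.015,"dy": 0,"dz": 0,"wx": 0,"wy": 0,"wz": 0,"fingers": 1},{"dx": 0.008,"dy": 0,"dz": 0,"wx": 0,"wy": 0,"wz": 0,"fingers": 1},{"dx": 0,"dy": 0,"dz": 0,"wx": 0,"wy": 0,"wz": 0,"fingers": 1}])

```text
clock: 6.28
eef_pos: [468.9, -10.0, 13.9]
tool_rot: [1.115, 1.57, 1.016]
force: [0.4, -0.8, -0.9]
width: 14.7
```

```bash
python3 plan.py tblue 12 1; python3 - <<'E'
from ov import *
from go import T
im=ctrl.get_image("side")
G=(0,255,0)
overlay("side",im,[(*T['tblue'],142,17,14.5,G),(*T['tblue'],166,46,10,G)],"pics/sd5.png",(170,120,330,240),5)
E
```

```text
t 6.28 p [468.9 -10.   13.9] d [-0.4  4.  -1.9] w 14.7 F [ 0.4 -0.8 -0.9] q7 -0.59 turn [-0.2  0.  -0. ]
max shift/row mm 4.410529131595137
dx 0.0025 dy 0.0052 dz -0.0011 | wx -0.04 wy 0.00 wz -0.00
```

View pics/sd5.png

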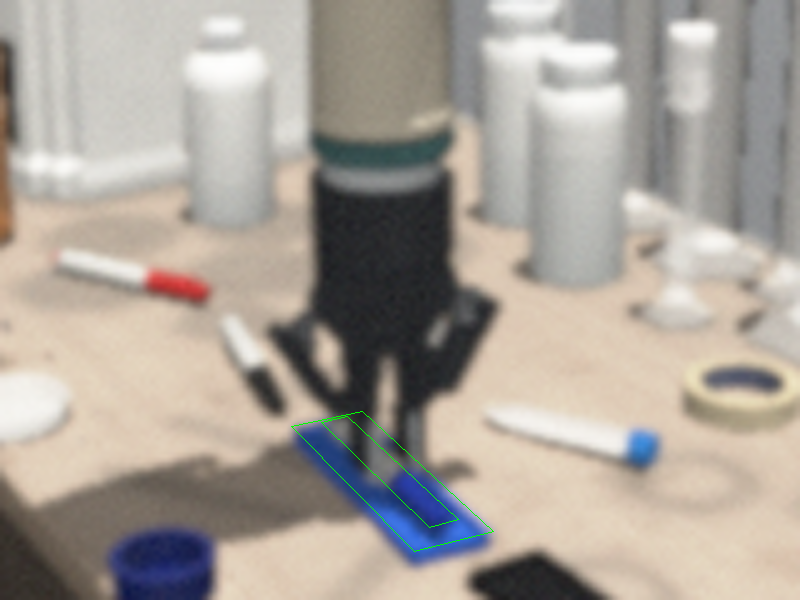

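servo_tool(rows=[{"dx": 0.0025,"dy": 0.002,"dz": 0,"wx": 0,"wy": 0,"wz": 0,"fingers": 1},{"dx": 0,"dy": 0,"dz": 0,"wx": 0,"wy": 0,"wz": 0,"fingers": 1},{"dx": 0,"dy": 0,"dz": 0,"wx": 0,"wy": 0,"wz": 0,"fingers": 0.6},{"dx": 0,"dy": 0,"dz": 0,"wx": 0,"wy": 0,"wz": 0,"fingers": 0.5},{"dx": 0,"dy": 0,"dz": 0,"wx": 0,"wy": 0,"wz": 0,"fingers": 0.5}])

```text
clock: 6.95
eef_pos: [468.8, -7.8, 12.1]
tool_rot: [-0.613, 1.571, -0.712]
force: [-0.3, -0.8, 0.1]
width: 42.7
```

servo_tool(rows=[{"dx": -0.03,"dy": 0,"dz": 0,"wx": 0,"wy": 0,"wz": 0,"fingers": 0.5},{"dx": -0.04,"dy": 0,"dz": 0,"wx": 0,"wy": 0,"wz": 0,"fingers": 0.4},{"dx": -0.04,"dy": 0,"dz": 0,"wx": 0,"wy": 0,"wz": 0,"fingers": 0}])

```text
clock: 7.32
eef_pos: [468.4, -7.8, 95.3]
tool_rot: [-3.011, 1.57, -3.111]
force: [1.0, 0.7, 1.0]
width: 67.6
```

```bash
python3 plan.py mblack 95 5; python3 - <<'E'
from ov import *
from go import T
im=ctrl.get_image("side")
G=(0,255,0)
overlay("side",im,[(*T['tblue'],142,17,12.5,G),(*T['tblue'],158,38,4,G)],"pics/sd6.png",(170,120,330,240),5)
E
```

```text
t 7.33 p [468.4  -7.8  95.3] d [ 11.1 186.8  -0.3] w 67.6 F [1.  0.7 1. ] q7 -0.55 turn [ 7.7 -0.   0. ]
max shift/row mm 37.424652555594555
dx 0.0001 dy 0.0499 dz -0.0020 | wx 0.26 wy -0.00 wz 0.00
dx 0.0001 dy 0.0498 dz -0.0033 | wx 0.26 wy -0.00 wz 0.00
dx 0.0001 dy 0.0497 dz -0.0047 | wx 0.26 wy -0.00 wz 0.00
dx 0.0001 dy 0.0495 dz -0.0060 | wx 0.26 wy -0.00 wz 0.00
dx 0.0001 dy 0.0494 dz -0.0073 | wx 0.26 wy -0.00 wz 0.00
```

View pics/sd6.png

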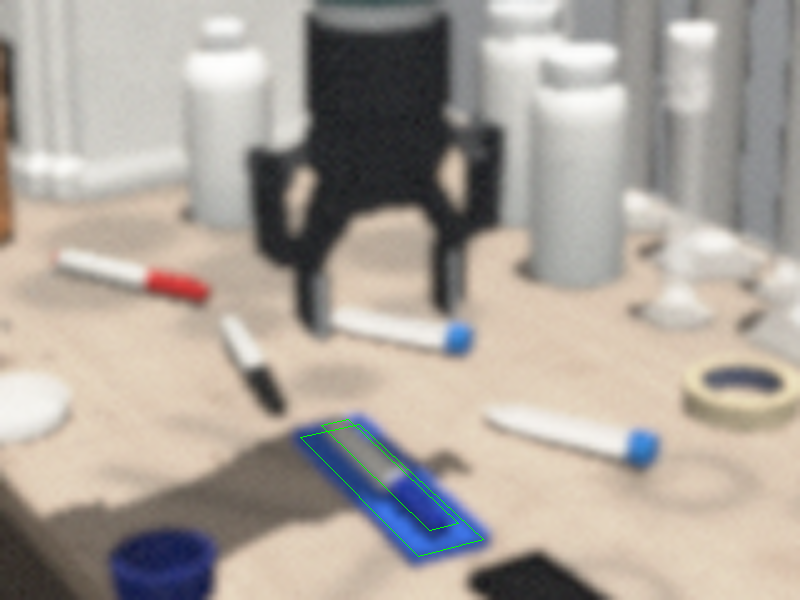

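The blue pen lies inside the blue tray in the side view. On to the black pen.

servo_tool(rows=[{"dx": 0,"dy": 0.05,"dz": -0.002,"wx": 0.26,"wy": 0,"wz": 0,"fingers": 0},{"dx": 0,"dy": 0.05,"dz": -0.0035,"wx": 0.26,"wy": 0,"wz": 0,"fingers": 0},{"dx": 0,"dy": 0.0495,"dz": -0.0045,"wx": 0.26,"wy": 0,"wz": 0,"fingers": 0},{"dx": 0,"dy": 0.0495,"dz": -0.006,"wx": 0.26,"wy": 0,"wz": 0,"fingers": 0},{"dx": 0,"dy": 0.0495,"dz": -0.0075,"wx": 0.26,"wy": 0,"wz": 0,"fingers": 0}])

```text
clock: 8.0
eef_pos: [479.7, 180.3, 94.4]
tool_rot: [-2.101, 1.571, -2.338]
force: [0.6, -0.7, 0.4]
width: 85.5
```

```bash
python3 plan.py mblack 5.5 4; python3 - <<'E'
from ov import *
from go import T
im=ctrl.get_image("top")
G=(0,255,0)
overlay("top",im,[(*T['tblue'],142,17,12.5,G),(*T['tblue'],158,38,4,G)],"pics/tp7.png",(180,165,340,235),5)
E
```

```text
t 8.0 p [479.7 180.3  94.4] d [ -0.2  -1.3 -88.9] w 85.5 F [ 0.6 -0.7  0.4] q7 -0.94 turn [-0.1 -0.   0. ]
max shift/row mm 22.21526572804315
dx 0.0296 dy -0.0004 dz 0.0000 | wx -0.01 wy -0.00 wz 0.00
dx 0.0296 dy -0.0004 dz 0.0000 | wx -0.01 wy -0.00 wz 0.00
dx 0.0296 dy -0.0004 dz 0.0000 | wx -0.01 wy -0.00 wz 0.00
dx 0.0296 dy -0.0004 dz 0.0000 | wx -0.01 wy -0.00 wz 0.00
```

View pics/tp7.png

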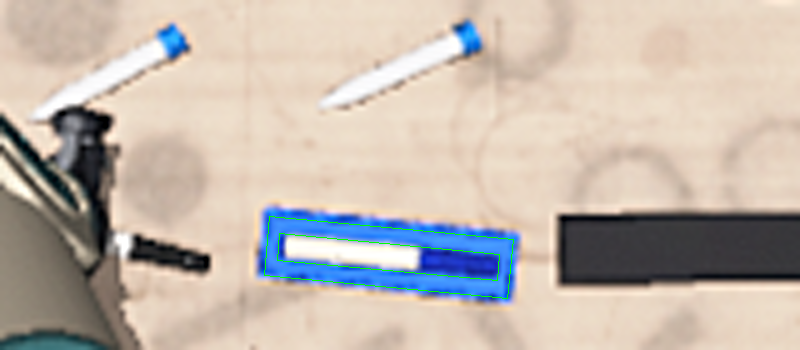

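The top view shows the blue pen centred in its tray. Now descending on the black pen.

servo_tool(rows=[{"dx": 0.035,"dy": -0.001,"dz": 0,"wx": 0,"wy": 0,"wz": 0,"fingers": 0.3},{"dx": 0.035,"dy": 0,"dz": 0,"wx": 0,"wy": 0,"wz": 0,"fingers": 0.3},{"dx": 0.03,"dy": 0,"dz": 0,"wx": 0,"wy": 0,"wz": 0,"fingers": 0.3},{"dx": 0.018,"dy": 0,"dz": 0,"wx": 0,"wy": 0,"wz": 0,"fingers": 0.3},{"dx": 0,"dy": 0,"dz": 0,"wx": 0,"wy": 0,"wz": 0,"fingers": 0.5}])

```text
clock: 8.68
eef_pos: [479.1, 178.2, 5.3]
tool_rot: [-2.48, 1.569, -2.716]
force: [-0.2, 0.4, 0.5]
width: 43.4
```

servo_tool(rows=[{"dx": 0,"dy": 0,"dz": 0,"wx": 0,"wy": 0,"wz": 0,"fingers": 0.65},{"dx": 0,"dy": 0,"dz": 0,"wx": 0,"wy": 0,"wz": 0,"fingers": 0.8},{"dx": 0,"dy": 0,"dz": 0,"wx": 0,"wy": 0,"wz": 0,"fingers": 0.9},{"dx": 0,"dy": 0,"dz": 0,"wx": 0,"wy": 0,"wz": 0,"fingers": 1},{"dx": 0,"dy": 0,"dz": 0,"wx": 0,"wy": 0,"wz": 0,"fingers": 1}])

```text
clock: 9.3
eef_pos: [480.3, 178.6, 7.0]
tool_rot: [0.571, 1.569, 0.335]
force: [-0.7, -0.5, 5.7]
width: 14.8
```

```bash
python3 plan.py mblack 5.5 1; python3 - <<'E'
from ov import *
from go import T
im=ctrl.get_image("side")
overlay("side",im,[],"pics/sd8.png",(150,120,310,240),5)
E
```

```text
t 9.3 p [480.3 178.6   7. ] d [-0.8  0.4 -1.5] w 14.8 F [-0.7 -0.5  5.7] q7 -1.0 turn [-0.1  0.1 -0. ]
max shift/row mm 1.7307314135548342
dx 0.0020 dy 0.0002 dz -0.0011 | wx -0.02 wy 0.01 wz -0.01
```

View pics/sd8.png

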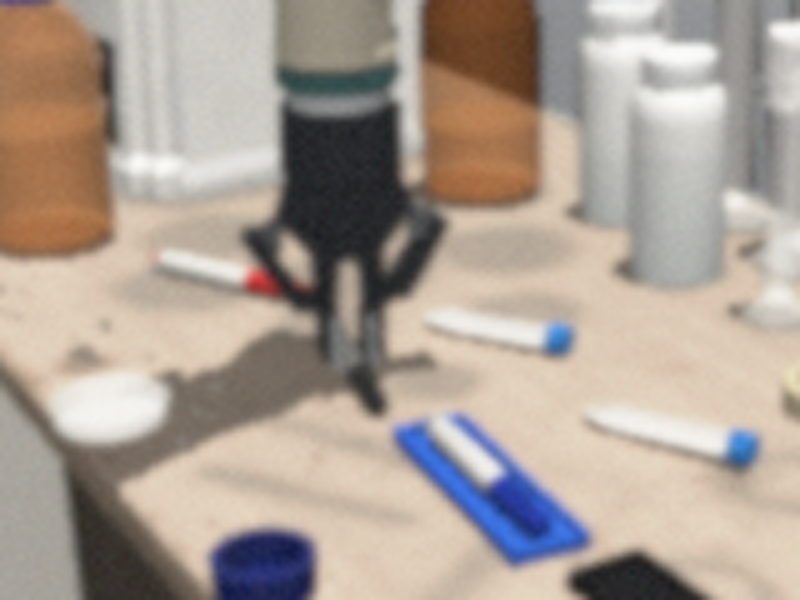

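servo_tool(rows=[{"dx": -0.02,"dy": 0,"dz": 0,"wx": 0,"wy": 0,"wz": 0,"fingers": 1},{"dx": -0.04,"dy": 0,"dz": 0,"wx": 0,"wy": 0,"wz": 0,"fingers": 1},{"dx": -0.04,"dy": 0,"dz": 0,"wx": 0,"wy": 0,"wz": 0,"fingers": 1}])

```text
clock: 9.72
eef_pos: [479.7, 178.4, 82.6]
tool_rot: [0.644, 1.571, 0.409]
force: [0.7, 0.0, -0.3]
width: 14.4
```

```bash
python3 plan.py tblack 70 10; python3 - <<'E'
from ov import *
im=ctrl.get_image("side")
overlay("side",im,[(479.5,179,76.6,142,17,83,(0,255,0))],"pics/sd9.png",(150,120,310,240),5)
E
```

```text
t 9.72 p [479.7 178.4  82.6] d [  -6.2 -377.2  -12.6] w 14.4 F [ 0.7  0.  -0.3] q7 -0.95 turn [-13.2   0.   -0. ]
max shift/row mm 37.74796817745117
dx 0.0017 dy -0.0491 dz 0.0109 | wx -0.22 wy 0.00 wz -0.00
dx 0.0017 dy -0.0493 dz 0.0098 | wx -0.22 wy 0.00 wz -0.00
dx 0.0017 dy -0.0496 dz 0.0087 | wx -0.22 wy 0.00 wz -0.00
dx 0.0017 dy -0.0497 dz 0.0075 | wx -0.22 wy 0.00 wz -0.00
dx 0.0017 dy -0.0499 dz 0.0064 | wx -0.22 wy 0.00 wz -0.00
dx 0.0017 dy -0.0500 dz 0.0052 | wx -0.22 wy 0.00 wz -0.00
dx 0.0017 dy -0.0501 dz 0.0041 | wx -0.22 wy 0.00 wz -0.00
dx 0.0017 dy -0.0502 dz 0.0029 | wx -0.22 wy 0.00 wz -0.00
dx 0.0017 dy -0.0503 dz 0.0018 | wx -0.22 wy 0.00 wz -0.00
dx 0.0017 dy -0.0503 dz 0.0006 | wx -0.22 wy 0.00 wz -0.00
```

View pics/sd9.png

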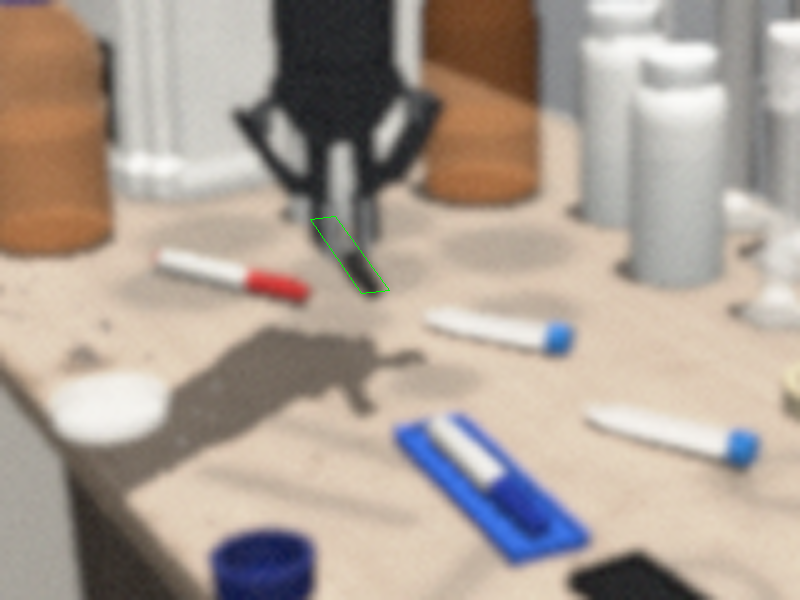

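The black pen hangs level where the overlay predicts. Moving to the black tray.

servo_tool(rows=[{"dx": 0.0015,"dy": -0.049,"dz": 0.011,"wx": -0.22,"wy": 0,"wz": 0,"fingers": 1},{"dx": 0.0015,"dy": -0.0495,"dz": 0.01,"wx": -0.22,"wy": 0,"wz": 0,"fingers": 1},{"dx": 0.0015,"dy": -0.0495,"dz": 0.0085,"wx": -0.22,"wy": 0,"wz": 0,"fingers": 1},{"dx": 0.0015,"dy": -0.05,"dz": 0.0075,"wx": -0.22,"wy": 0,"wz": 0,"fingers": 1},{"dx": 0.0015,"dy": -0.05,"dz": 0.0065,"wx": -0.22,"wy": 0,"wz": 0,"fingers": 1}])

```text
clock: 10.4
eef_pos: [476.9, -11.8, 76.2]
tool_rot: [-0.092, 1.57, -0.212]
force: [0.6, 0.1, 0.6]
width: 14.5
```

servo_tool(rows=[{"dx": 0.0015,"dy": -0.05,"dz": 0.005,"wx": -0.22,"wy": 0,"wz": 0,"fingers": 1},{"dx": 0.0015,"dy": -0.05,"dz": 0.004,"wx": -0.22,"wy": 0,"wz": 0,"fingers": 1},{"dx": 0.0015,"dy": -0.05,"dz": 0.003,"wx": -0.22,"wy": 0,"wz": 0,"fingers": 1},{"dx": 0.0015,"dy": -0.05,"dz": 0.002,"wx": -0.22,"wy": 0,"wz": 0,"fingers": 1},{"dx": 0.0015,"dy": -0.05,"dz": 0.0005,"wx": -0.22,"wy": 0,"wz": 0,"fingers": 1}])

```text
clock: 11.02
eef_pos: [473.7, -199.9, 70.6]
tool_rot: [-0.649, 1.57, -0.654]
force: [0.9, -0.6, -0.4]
width: 14.4
```

servo_tool(rows=[{"dx": 0,"dy": 0,"dz": 0,"wx": 0,"wy": 0,"wz": 0,"fingers": 1}])

```text
clock: 11.15
eef_pos: [472.9, -202.6, 70.2]
tool_rot: [-1.504, 1.568, -1.516]
force: [-0.9, 0.3, 0.2]
width: 14.7
```

```bash
python3 plan.py tblack 13 4
```

```text
t 11.15 p [ 472.9 -202.6   70.2] d [  0.6   3.8 -57.2] w 14.7 F [-0.9  0.3  0.2] q7 -0.17 turn [-0.4  0.   0.1]
max shift/row mm 14.338454622926905
dx 0.0191 dy 0.0013 dz 0.0002 | wx -0.01 wy 0.00 wz 0.01
dx 0.0191 dy 0.0013 dz 0.0002 | wx -0.01 wy 0.00 wz 0.01
dx 0.0191 dy 0.0013 dz 0.0002 | wx -0.01 wy 0.00 wz 0.01
dx 0.0191 dy 0.0013 dz 0.0002 | wx -0.01 wy 0.00 wz 0.01
```

servo_tool(rows=[{"dx": 0.025,"dy": 0.002,"dz": 0,"wx": 0,"wy": 0,"wz": 0,"fingers": 1},{"dx": 0.025,"dy": 0.003,"dz": 0,"wx": 0,"wy": 0,"wz": 0,"fingers": 1},{"dx": 0.015,"dy": 0,"dz": 0,"wx": 0,"wy": 0,"wz": 0,"fingers": 1},{"dx": 0.01,"dy": 0,"dz": 0,"wx": 0,"wy": 0,"wz": 0,"fingers": 1},{"dx": 0,"dy": 0,"dz": 0,"wx": 0,"wy": 0,"wz": 0,"fingers": 1}])

```text
clock: 11.78
eef_pos: [473.6, -194.3, 13.4]
tool_rot: [2.991, 1.57, 2.986]
force: [-0.3, -0.3, -0.4]
width: 14.4
```

```bash
python3 plan.py tblack 12 1; python3 - <<'E'
from ov import *
from go import T
im=ctrl.get_image("side")
G=(0,255,0)
overlay("side",im,[(*T['tblack'],142,17,15,G),(*T['tblack'],166,46,10,G)],"pics/sd10.png",(220,150,380,270),5)
E
```

```text
t 11.78 p [ 473.6 -194.3   13.4] d [-0.1 -4.5 -1.4] w 14.4 F [-0.3 -0.3 -0.4] q7 -0.24 turn [ 0. -0. -0.]
max shift/row mm 4.704197313895226
dx 0.0018 dy -0.0060 dz -0.0001 | wx 0.01 wy -0.00 wz -0.00
```

View pics/sd10.png

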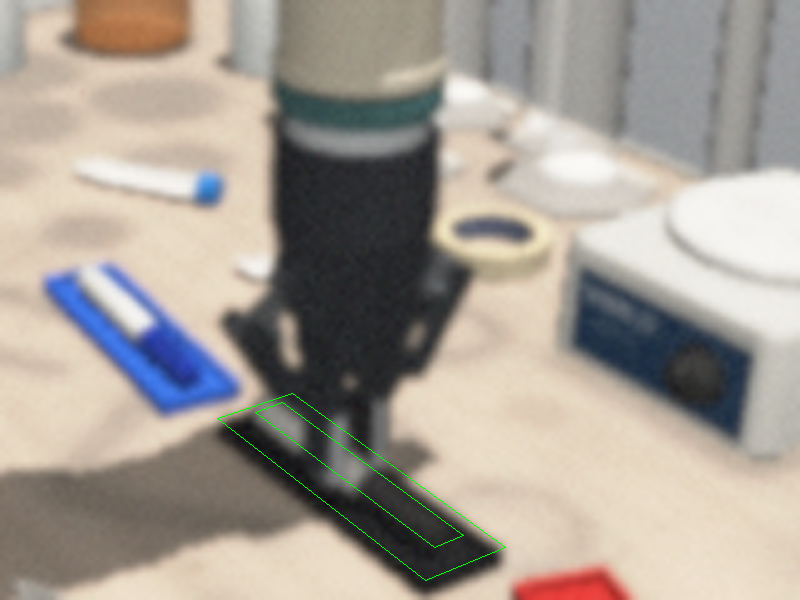

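servo_tool(rows=[{"dx": 0,"dy": -0.005,"dz": 0,"wx": 0,"wy": 0,"wz": 0,"fingers": 1},{"dx": 0.002,"dy": 0,"dz": 0,"wx": 0,"wy": 0,"wz": 0,"fingers": 1},{"dx": 0,"dy": 0,"dz": 0,"wx": 0,"wy": 0,"wz": 0,"fingers": 0.6},{"dx": 0,"dy": 0,"dz": 0,"wx": 0,"wy": 0,"wz": 0,"fingers": 0.5},{"dx": 0,"dy": 0,"dz": 0,"wx": 0,"wy": 0,"wz": 0,"fingers": 0.5}])

```text
clock: 12.45
eef_pos: [473.7, -198.3, 12.0]
tool_rot: [1.854, 1.571, 1.849]
force: [0.0, -0.8, -0.1]
width: 42.5
```

servo_tool(rows=[{"dx": -0.03,"dy": 0,"dz": 0,"wx": 0,"wy": 0,"wz": 0,"fingers": 0.5},{"dx": -0.04,"dy": 0,"dz": 0,"wx": 0,"wy": 0,"wz": 0,"fingers": 0.4},{"dx": -0.04,"dy": 0,"dz": 0,"wx": 0,"wy": 0,"wz": 0,"fingers": 0}])

```text
clock: 12.82
eef_pos: [473.4, -198.1, 95.3]
tool_rot: [2.707, 1.57, 2.703]
force: [0.0, 0.1, -0.8]
width: 67.7
```

```bash
python3 plan.py mred 95 15; python3 - <<'E'
from ov import *
from go import T
im=ctrl.get_image("side")
G=(0,255,0)
overlay("side",im,[(*T['tblack'],142,17,12.5,G),(*T['tblack'],166,46,10,G)],"pics/sd11.png",(220,150,380,270),5)
E
```

```text
t 12.82 p [ 473.4 -198.1   95.3] d [ 2.100e+00  5.641e+02 -3.000e-01] w 67.7 F [ 0.   0.1 -0.8] q7 -0.15 turn [-25.9  -0.   -0. ]
max shift/row mm 37.608755314411496
dx 0.0000 dy 0.0501 dz -0.0001 | wx -0.29 wy -0.00 wz -0.00
dx 0.0000 dy 0.0501 dz 0.0015 | wx -0.29 wy -0.00 wz -0.00
dx 0.0000 dy 0.0501 dz 0.0030 | wx -0.29 wy -0.00 wz -0.00
dx 0.0000 dy 0.0499 dz 0.0045 | wx -0.29 wy -0.00 wz -0.00
dx 0.0000 dy 0.0498 dz 0.0060 | wx -0.29 wy -0.00 wz -0.00
dx 0.0000 dy 0.0496 dz 0.0075 | wx -0.29 wy -0.00 wz -0.00
dx 0.0000 dy 0.0493 dz 0.0090 | wx -0.29 wy -0.00 wz -0.00
dx 0.0000 dy 0.0490 dz 0.0104 | wx -0.29 wy -0.00 wz -0.00
dx 0.0000 dy 0.0487 dz 0.0119 | wx -0.29 wy -0.00 wz -0.00
dx 0.0000 dy 0.0483 dz 0.0134 | wx -0.29 wy -0.00 wz -0.00
dx 0.0000 dy 0.0479 dz 0.0148 | wx -0.29 wy -0.00 wz -0.00
dx 0.0000 dy 0.0474 dz 0.0162 | wx -0.29 wy -0.00 wz -0.00
dx 0.0000 dy 0.0469 dz 0.0177 | wx -0.29 wy -0.00 wz -0.00
dx 0.0000 dy 0.0464 dz 0.0191 | wx -0.29 wy -0.00 wz -0.00
dx 0.0000 dy 0.0458 dz 0.0205 | wx -0.29 wy -0.00 wz -0.00
```

View pics/sd11.png

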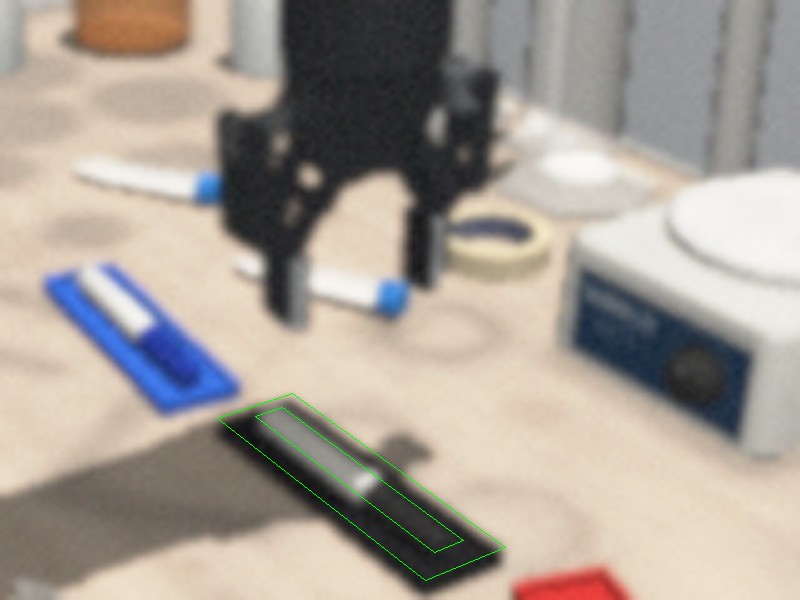

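The black pen lies in its tray. Now the long traverse to the red pen.

servo_tool(rows=[{"dx": 0,"dy": 0.05,"dz": 0,"wx": -0.29,"wy": 0,"wz": 0,"fingers": 0},{"dx": 0,"dy": 0.05,"dz": 0.0015,"wx": -0.29,"wy": 0,"wz": 0,"fingers": 0},{"dx": 0,"dy": 0.05,"dz": 0.003,"wx": -0.29,"wy": 0,"wz": 0,"fingers": 0},{"dx": 0,"dy": 0.05,"dz": 0.0045,"wx": -0.29,"wy": 0,"wz": 0,"fingers": 0},{"dx": 0,"dy": 0.05,"dz": 0.006,"wx": -0.29,"wy": 0,"wz": 0,"fingers": 0}])

```text
clock: 13.5
eef_pos: [474.4, -9.1, 94.5]
tool_rot: [-0.243, 1.571, -0.095]
force: [-0.6, 0.6, 0.5]
width: 85.7
```

servo_tool(rows=[{"dx": 0,"dy": 0.0495,"dz": 0.0075,"wx": -0.29,"wy": 0,"wz": 0,"fingers": 0},{"dx": 0,"dy": 0.0495,"dz": 0.009,"wx": -0.29,"wy": 0,"wz": 0,"fingers": 0},{"dx": 0,"dy": 0.049,"dz": 0.0105,"wx": -0.29,"wy": 0,"wz": 0,"fingers": 0},{"dx": 0,"dy": 0.0485,"dz": 0.012,"wx": -0.29,"wy": 0,"wz": 0,"fingers": 0},{"dx": 0,"dy": 0.0485,"dz": 0.0135,"wx": -0.29,"wy": 0,"wz": 0,"fingers": 0}])

```text
clock: 14.12
eef_pos: [475.0, 179.0, 94.4]
tool_rot: [-1.678, 1.571, -1.379]
force: [0.7, -0.1, 0.8]
width: 85.4
```

servo_tool(rows=[{"dx": 0,"dy": 0.048,"dz": 0.015,"wx": -0.29,"wy": 0,"wz": 0,"fingers": 0},{"dx": 0,"dy": 0.0475,"dz": 0.016,"wx": -0.29,"wy": 0,"wz": 0,"fingers": 0},{"dx": 0,"dy": 0.047,"dz": 0.0175,"wx": -0.29,"wy": 0,"wz": 0,"fingers": 0},{"dx": 0,"dy": 0.0465,"dz": 0.019,"wx": -0.29,"wy": 0,"wz": 0,"fingers": 0},{"dx": 0,"dy": 0.045,"dz": 0.02,"wx": -0.29,"wy": 0,"wz": 0,"fingers": 0}])

```text
clock: 14.75
eef_pos: [474.7, 366.5, 94.3]
tool_rot: [-2.521, 1.571, -2.069]
force: [0.8, 0.1, 0.3]
width: 85.3
```

servo_tool(rows=[{"dx": 0,"dy": 0,"dz": 0,"wx": 0,"wy": 0,"wz": 0,"fingers": 0},{"dx": 0,"dy": 0,"dz": 0,"wx": 0,"wy": 0,"wz": 0,"fingers": 0}])

```text
clock: 15.0
eef_pos: [474.7, 364.3, 94.1]
tool_rot: [-2.37, 1.569, -1.919]
force: [-0.8, -0.7, -0.3]
width: 85.5
```

```bash
python3 plan.py mred 5.5 4; python3 - <<'E'
from ov import *
from go import T
G=(0,255,0)
im=ctrl.get_image("side")
overlay("side",im,[(*T['mred'],142,17,8.5,G)],"pics/sd12.png",(130,90,290,210),5)
E
```

```text
t 15.0 p [474.7 364.3  94.1] d [  0.8   1.7 -88.6] w 85.5 F [-0.8 -0.7 -0.3] q7 -0.69 turn [ 0.2 -0.1  0.1]
max shift/row mm 22.145599886945675
dx 0.0295 dy 0.0004 dz 0.0005 | wx 0.01 wy -0.00 wz 0.00
dx 0.0295 dy 0.0004 dz 0.0005 | wx 0.01 wy -0.00 wz 0.00
dx 0.0295 dy 0.0004 dz 0.0005 | wx 0.01 wy -0.00 wz 0.00
dx 0.0295 dy 0.0004 dz 0.0005 | wx 0.01 wy -0.00 wz 0.00
```

View pics/sd12.png

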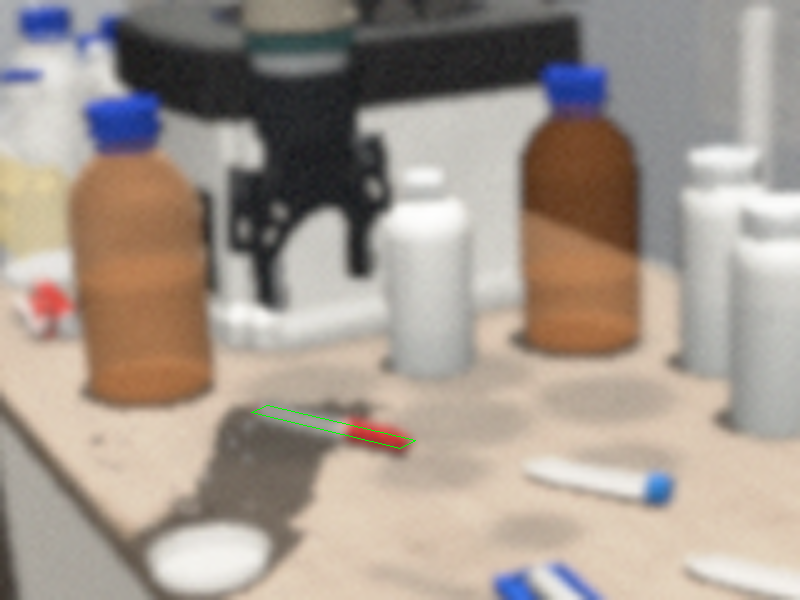

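The overlay still matches the red pen and the bottles are well clear of the gripper. Descending and gripping.

servo_tool(rows=[{"dx": 0.035,"dy": 0.001,"dz": 0.001,"wx": 0,"wy": 0,"wz": 0,"fingers": 0.2},{"dx": 0.035,"dy": 0,"dz": 0,"wx": 0,"wy": 0,"wz": 0,"fingers": 0.2},{"dx": 0.03,"dy": 0,"dz": 0,"wx": 0,"wy": 0,"wz": 0,"fingers": 0.2},{"dx": 0.0175,"dy": 0,"dz": 0,"wx": 0,"wy": 0,"wz": 0,"fingers": 0.3},{"dx": 0,"dy": 0,"dz": 0,"wx": 0,"wy": 0,"wz": 0,"fingers": 0.5}])

```text
clock: 15.68
eef_pos: [475.1, 365.1, 5.7]
tool_rot: [-2.669, 1.569, -2.22]
force: [0.4, 0.0, 0.3]
width: 43.5
```

servo_tool(rows=[{"dx": 0,"dy": 0,"dz": 0,"wx": 0,"wy": 0,"wz": 0,"fingers": 0.65},{"dx": 0,"dy": 0,"dz": 0,"wx": 0,"wy": 0,"wz": 0,"fingers": 0.8},{"dx": 0,"dy": 0,"dz": 0,"wx": 0,"wy": 0,"wz": 0,"fingers": 0.9},{"dx": 0,"dy": 0,"dz": 0,"wx": 0,"wy": 0,"wz": 0,"fingers": 1},{"dx": 0,"dy": 0,"dz": 0,"wx": 0,"wy": 0,"wz": 0,"fingers": 1}])

```text
clock: 16.3
eef_pos: [475.8, 366.8, 7.6]
tool_rot: [0.122, 1.569, 0.572]
force: [0.0, -1.0, 6.2]
width: 14.6
```

```bash
python3 plan.py mred 5.5 1; python3 - <<'E'
from ov import *
from go import T
im=ctrl.get_image("side")
overlay("side",im,[],"pics/sd13.png",(130,90,290,210),5)
E
```

```text
t 16.3 p [475.8 366.8   7.6] d [-0.3 -0.8 -2.1] w 14.6 F [ 0.  -1.   6.2] q7 -0.76 turn [ 0.2  0.1 -0. ]
max shift/row mm 2.2234704271880523
dx 0.0027 dy -0.0008 dz -0.0008 | wx 0.03 wy 0.02 wz -0.00
```

View pics/sd13.png

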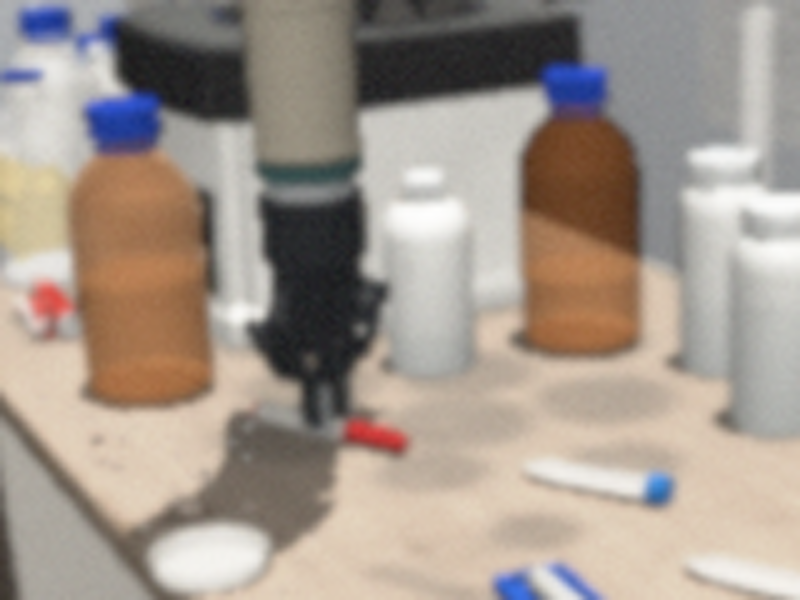

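servo_tool(rows=[{"dx": -0.02,"dy": 0,"dz": 0,"wx": 0,"wy": 0,"wz": 0,"fingers": 1},{"dx": -0.04,"dy": 0,"dz": 0,"wx": 0,"wy": 0,"wz": 0,"fingers": 1},{"dx": -0.04,"dy": 0,"dz": 0,"wx": 0,"wy": 0,"wz": 0,"fingers": 1}])

```text
clock: 16.73
eef_pos: [475.1, 366.3, 82.9]
tool_rot: [1.49, 1.571, 1.941]
force: [1.1, 0.2, 0.3]
width: 14.6
```

```bash
python3 plan.py tred 75 20; python3 - <<'E'
from ov import *
from go import T
im=ctrl.get_image("side")
overlay("side",im,[(*T['mred'],142,17,84,(0,255,0))],"pics/sd14.png",(130,90,290,210),5)
E
```

```text
t 16.73 p [475.1 366.3  82.9] d [   2.4 -754.8   -7.9] w 14.6 F [1.1 0.2 0.3] q7 -0.7 turn [43.8 -0.  -0. ]
max shift/row mm 37.74452845231128
dx 0.0005 dy -0.0454 dz -0.0218 | wx 0.36 wy -0.00 wz -0.00
dx 0.0005 dy -0.0462 dz -0.0200 | wx 0.36 wy -0.00 wz -0.00
dx 0.0005 dy -0.0469 dz -0.0182 | wx 0.36 wy -0.00 wz -0.00
dx 0.0005 dy -0.0476 dz -0.0164 | wx 0.36 wy -0.00 wz -0.00
dx 0.0005 dy -0.0482 dz -0.0146 | wx 0.36 wy -0.00 wz -0.00
dx 0.0005 dy -0.0487 dz -0.0128 | wx 0.36 wy -0.00 wz -0.00
dx 0.0005 dy -0.0491 dz -0.0109 | wx 0.36 wy -0.00 wz -0.00
dx 0.0005 dy -0.0495 dz -0.0090 | wx 0.36 wy -0.00 wz -0.00
dx 0.0005 dy -0.0498 dz -0.0071 | wx 0.36 wy -0.00 wz -0.00
dx 0.0005 dy -0.0501 dz -0.0052 | wx 0.36 wy -0.00 wz -0.00
dx 0.0005 dy -0.0502 dz -0.0033 | wx 0.36 wy -0.00 wz -0.00
dx 0.0005 dy -0.0503 dz -0.0014 | wx 0.36 wy -0.00 wz -0.00
dx 0.0005 dy -0.0503 dz 0.0006 | wx 0.36 wy -0.00 wz -0.00
dx 0.0005 dy -0.0503 dz 0.0025 | wx 0.36 wy -0.00 wz -0.00
dx 0.0005 dy -0.0501 dz 0.0044 | wx 0.36 wy -0.00 wz -0.00
dx 0.0005 dy -0.0499 dz 0.0063 | wx 0.36 wy -0.00 wz -0.00
dx 0.0005 dy -0.0496 dz 0.0082 | wx 0.36 wy -0.00 wz -0.00
dx 0.0005 dy -0.0493 dz 0.0101 | wx 0.36 wy -0.00 wz -0.00
dx 0.0005 dy -0.0489 dz 0.0120 | wx 0.36 wy -0.00 wz -0.00
dx 0.0005 dy -0.0484 dz 0.0139 | wx 0.36 wy -0.00 wz -0.00
```

View pics/sd14.png

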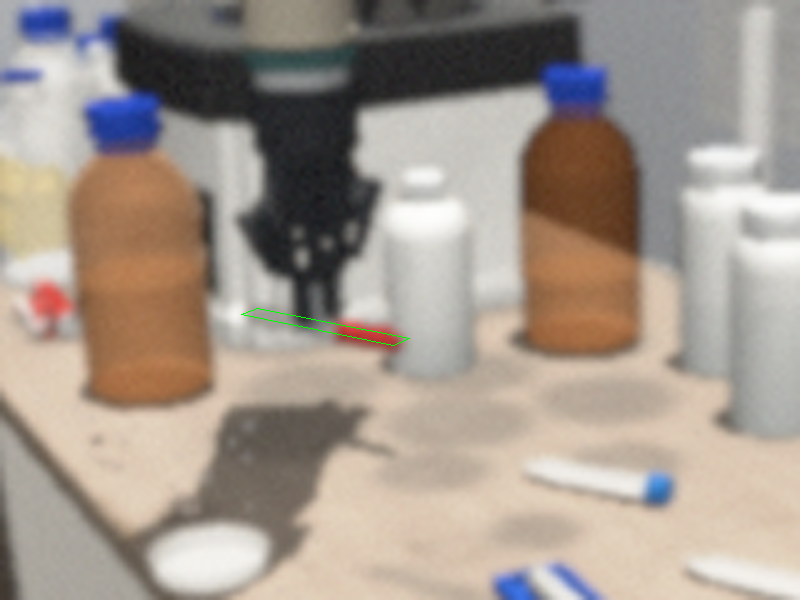

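The red pen is held level. Carrying it to the red tray.

servo_tool(rows=[{"dx": 0.0005,"dy": -0.0455,"dz": -0.022,"wx": 0.365,"wy": 0,"wz": 0,"fingers": 1},{"dx": 0.0005,"dy": -0.046,"dz": -0.02,"wx": 0.365,"wy": 0,"wz": 0,"fingers": 1},{"dx": 0.0005,"dy": -0.047,"dz": -0.018,"wx": 0.365,"wy": 0,"wz": 0,"fingers": 1},{"dx": 0.0005,"dy": -0.0475,"dz": -0.0165,"wx": 0.365,"wy": 0,"wz": 0,"fingers": 1},{"dx": 0.0005,"dy": -0.048,"dz": -0.0145,"wx": 0.365,"wy": 0,"wz": 0,"fingers": 1}])

```text
clock: 17.4
eef_pos: [476.1, 176.6, 80.3]
tool_rot: [0.031, 1.57, 0.289]
force: [0.5, -0.4, -0.8]
width: 14.4
```

servo_tool(rows=[{"dx": 0.0005,"dy": -0.0485,"dz": -0.013,"wx": 0.365,"wy": 0,"wz": 0,"fingers": 1},{"dx": 0.0005,"dy": -0.049,"dz": -0.011,"wx": 0.365,"wy": 0,"wz": 0,"fingers": 1},{"dx": 0.0005,"dy": -0.0495,"dz": -0.009,"wx": 0.365,"wy": 0,"wz": 0,"fingers": 1},{"dx": 0.0005,"dy": -0.05,"dz": -0.007,"wx": 0.365,"wy": 0,"wz": 0,"fingers": 1},{"dx": 0.0005,"dy": -0.05,"dz": -0.005,"wx": 0.365,"wy": 0,"wz": 0,"fingers": 1}])

```text
clock: 18.02
eef_pos: [476.7, -12.1, 78.3]
tool_rot: [-0.123, 1.57, -0.056]
force: [1.1, -0.7, -0.9]
width: 14.6
```

servo_tool(rows=[{"dx": 0.0005,"dy": -0.05,"dz": -0.0035,"wx": 0.365,"wy": 0,"wz": 0,"fingers": 1},{"dx": 0.0005,"dy": -0.0505,"dz": -0.0015,"wx": 0.365,"wy": 0,"wz": 0,"fingers": 1},{"dx": 0.0005,"dy": -0.0505,"dz": 0.0005,"wx": 0.365,"wy": 0,"wz": 0,"fingers": 1},{"dx": 0.0005,"dy": -0.0505,"dz": 0.0025,"wx": 0.365,"wy": 0,"wz": 0,"fingers": 1},{"dx": 0.0005,"dy": -0.05,"dz": 0.0045,"wx": 0.365,"wy": 0,"wz": 0,"fingers": 1}])

```text
clock: 18.65
eef_pos: [476.9, -201.2, 76.5]
tool_rot: [-0.125, 1.57, -0.25]
force: [0.6, -0.4, -0.4]
width: 14.6
```

servo_tool(rows=[{"dx": 0.0005,"dy": -0.05,"dz": 0.0065,"wx": 0.365,"wy": 0,"wz": 0,"fingers": 1},{"dx": 0.0005,"dy": -0.0495,"dz": 0.008,"wx": 0.365,"wy": 0,"wz": 0,"fingers": 1},{"dx": 0.0005,"dy": -0.0495,"dz": 0.01,"wx": 0.365,"wy": 0,"wz": 0,"fingers": 1},{"dx": 0.0005,"dy": -0.049,"dz": 0.012,"wx": 0.365,"wy": 0,"wz": 0,"fingers": 1},{"dx": 0.0005,"dy": -0.047,"dz": 0.0135,"wx": 0.365,"wy": 0,"wz": 0,"fingers": 1}])

```text
clock: 19.27
eef_pos: [477.1, -389.1, 74.6]
tool_rot: [-0.106, 1.57, -0.422]
force: [1.3, -0.2, 0.2]
width: 14.4
```

servo_tool(rows=[{"dx": 0,"dy": 0,"dz": 0,"wx": 0,"wy": 0,"wz": 0,"fingers": 1},{"dx": 0,"dy": 0,"dz": 0,"wx": 0,"wy": 0,"wz": 0,"fingers": 1}])

```text
clock: 19.52
eef_pos: [477.2, -386.7, 74.2]
tool_rot: [1.579, 1.57, 1.265]
force: [1.1, 0.9, -0.6]
width: 14.7
```

```bash
python3 plan.py tred 13 4
```

```text
t 19.52 p [ 477.2 -386.7   74.2] d [  0.3  -1.8 -61.2] w 14.7 F [ 1.1  0.9 -0.6] q7 -0.07 turn [ 0.  -0.  -0.1]
max shift/row mm 15.311887744557893
dx 0.0204 dy -0.0005 dz 0.0003 | wx 0.00 wy -0.00 wz -0.00
dx 0.0204 dy -0.0005 dz 0.0003 | wx 0.00 wy -0.00 wz -0.00
dx 0.0204 dy -0.0005 dz 0.0003 | wx 0.00 wy -0.00 wz -0.00
dx 0.0204 dy -0.0005 dz 0.0003 | wx 0.00 wy -0.00 wz -0.00
```

servo_tool(rows=[{"dx": 0.03,"dy": -0.002,"dz": 0,"wx": 0,"wy": 0,"wz": 0,"fingers": 1},{"dx": 0.025,"dy": 0,"dz": 0,"wx": 0,"wy": 0,"wz": 0,"fingers": 1},{"dx": 0.015,"dy": 0,"dz": 0,"wx": 0,"wy": 0,"wz": 0,"fingers": 1},{"dx": 0.01,"dy": 0,"dz": 0,"wx": 0,"wy": 0,"wz": 0,"fingers": 1},{"dx": 0,"dy": 0,"dz": 0,"wx": 0,"wy": 0,"wz": 0,"fingers": 1}])

```text
clock: 20.15
eef_pos: [476.5, -388.7, 13.4]
tool_rot: [2.754, 1.57, 2.441]
force: [-0.5, -0.6, -0.6]
width: 14.3
```

```bash
python3 plan.py tred 12 1; python3 - <<'E'
from ov import *
from go import T
im=ctrl.get_image("side")
G=(0,255,0)
overlay("side",im,[(*T['tred'],142,17,15,G),(*T['tred'],166,46,10,G)],"pics/sd15.png",(290,200,450,320),5)
E
```

```text
t 20.15 p [ 476.5 -388.7   13.4] d [ 1.   0.2 -1.4] w 14.3 F [-0.5 -0.6 -0.6] q7 -0.11 turn [ 0. -0. -0.]
max shift/row mm 1.7585489964362737
dx 0.0019 dy 0.0006 dz 0.0012 | wx 0.01 wy -0.01 wz -0.00
```

View pics/sd15.png

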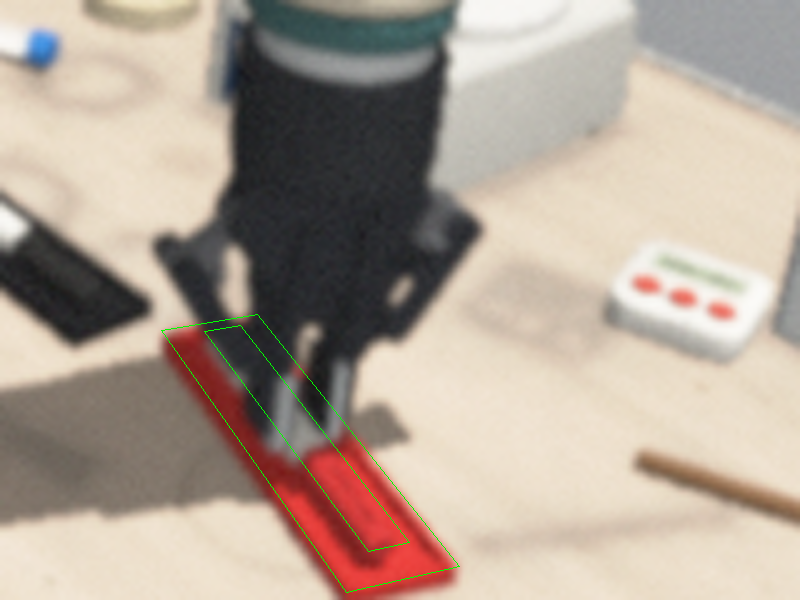

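The pen lines up with the tray centre, with no contact force yet. Last small lowering, then release and withdraw.

servo_tool(rows=[{"dx": 0.002,"dy": 0.0005,"dz": 0.001,"wx": 0,"wy": 0,"wz": 0,"fingers": 1},{"dx": 0,"dy": 0,"dz": 0,"wx": 0,"wy": 0,"wz": 0,"fingers": 1},{"dx": 0,"dy": 0,"dz": 0,"wx": 0,"wy": 0,"wz": 0,"fingers": 0.6},{"dx": 0,"dy": 0,"dz": 0,"wx": 0,"wy": 0,"wz": 0,"fingers": 0.5},{"dx": 0,"dy": 0,"dz": 0,"wx": 0,"wy": 0,"wz": 0,"fingers": 0.5}])

```text
clock: 20.82
eef_pos: [477.4, -389.0, 12.4]
tool_rot: [-1.174, 1.571, -1.489]
force: [0.0, -1.1, -0.3]
width: 42.7
```

servo_tool(rows=[{"dx": -0.03,"dy": 0,"dz": 0,"wx": 0,"wy": 0,"wz": 0,"fingers": 0.5},{"dx": -0.04,"dy": 0,"dz": 0,"wx": 0,"wy": 0,"wz": 0,"fingers": 0.4},{"dx": -0.04,"dy": 0,"dz": 0,"wx": 0,"wy": 0,"wz": 0,"fingers": 0},{"dx": -0.04,"dy": -0.04,"dz": 0,"wx": 0,"wy": 0,"wz": 0,"fingers": 0},{"dx": -0.04,"dy": -0.06,"dz": 0,"wx": 0,"wy": 0,"wz": 0,"fingers": 0}])

```text
clock: 21.45
eef_pos: [455.2, -459.3, 156.2]
tool_rot: [1.216, 1.57, 0.906]
force: [1.3, -0.3, -0.5]
width: 85.5
```

servo_tool(rows=[{"dx": 0,"dy": -0.07,"dz": 0,"wx": 0,"wy": 0,"wz": 0,"fingers": 0},{"dx": 0,"dy": -0.07,"dz": 0,"wx": 0,"wy": 0,"wz": 0,"fingers": 0},{"dx": 0,"dy": -0.07,"dz": 0,"wx": 0,"wy": 0,"wz": 0,"fingers": 0},{"dx": 0,"dy": 0,"dz": 0,"wx": 0,"wy": 0,"wz": 0,"fingers": 0},{"dx": 0,"dy": 0,"dz": 0,"wx": 0,"wy": 0,"wz": 0,"fingers": 0}])

```text
clock: 22.08
eef_pos: [405.9, -609.1, 154.4]
tool_rot: [1.737, 1.569, 1.423]
force: [-0.2, 1.3, 0.7]
width: 85.3
```

```bash
python3 - <<'E'
from ov import *
from go import T
s=ctrl.read_state(); print(s['clock'],s['eef_pos'],s['force'],s['qd'].round(3))
im=ctrl.get_image("top"); G=(0,255,0)
it=[(*T[t],142,17,12.5,G) for t in('tred','tblue','tblack')]+[(*T[t],158,38,4,G) for t in('tred','tblue','tblack')]
overlay("top",im,it,"pics/tp16.png",(225,165,405,240),4.4)
for l,z in [("marker_red",12),("marker_blue",12),("marker_black",12),("tube_a",10)]:
    for d in ctrl.silhouettes(l,"top")[:2]:
        print(l,round(d['conf'],2),rect("top",d['region'],z))
im=ctrl.get_image("side")
overlay("side",im,it,"pics/sd16.png",(200,150,440,330),3.3)
E
```

```text
22.075 [ 405.85891111 -609.09258365  154.44854942] [-0.22515724  1.2680021   0.74159416] [-0.026 -0.013 -0.02   0.019 -0.002 -0.001 -0.   ]
marker_red 0.65 ((475.6, -384.0), array([ 479.4, -377.2]), [21.3, 141.2], np.float64(72.5))
marker_blue 0.77 ((466.8, -5.5), array([467.9,  -3.3]), [20.1, 136.3], np.float64(83.8))
marker_black 0.68 ((472.3, -197.9), array([ 473.2, -196. ]), [16.0, 140.6], np.float64(88.9))
marker_black 0.45 ((470.8, -199.5), array([ 472.4, -201. ]), [44.8, 163.1], np.float64(90.7))
tube_a 0.7 ((583.8, 175.9), array([587. , 172.6]), [19.1, 108.5], np.float64(118.5))
```

View pics/tp16.png

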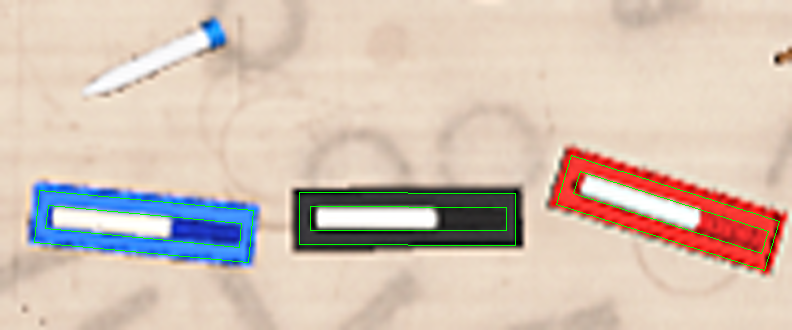

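View pics/sd16.png

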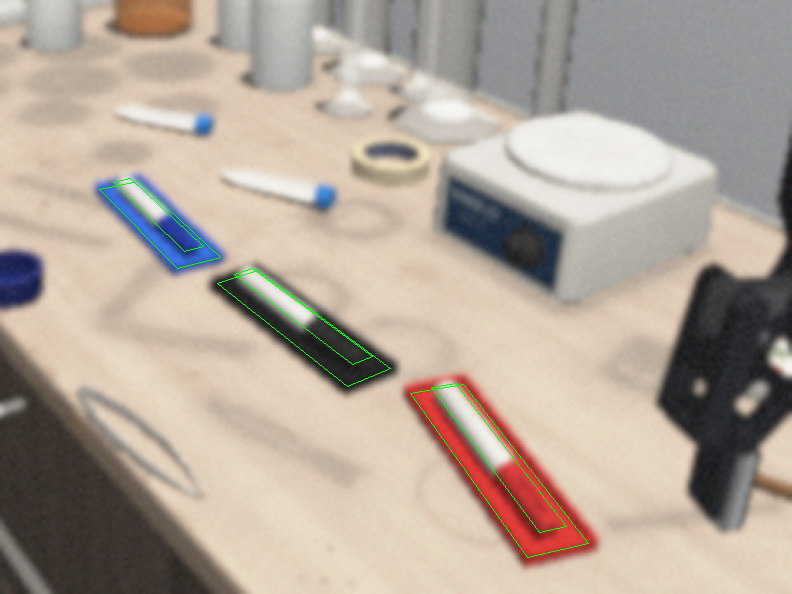

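Both views show each pen inside its own tray and within a few mm of the centred overlay. The tubes look unmoved and the robot is clear.

```bash
python3 -c "
from cell import ctrl
print(ctrl.finish_job()); print(ctrl.read_state()['clock'])"
```

```text
the job is handed in; nothing more can be done
None
the job is handed in; nothing more can be done
```

I gripped each of the three markers, carried it and released it 2–3 mm above the floor of its own colour tray: blue, then black, then red. I then withdrew the arm clear of everything and handed the job in at about 22 s. `finish_job` gave no verdict, so I don't know how it was judged.

- **Pens:** The last top and side pictures show all three pens inside the trough of their tray. They are within a few mm of its middle and about 1° of its direction. The largest offset measured was for red: the network outline put it about 5 mm off centre, while the overlay looked closer. The pens look flat in the pictures, but I did not measure their tilt or height.
- **Tubes:** The one tube the network found in the last check measured within about 3 mm of its start. It missed the other, which looks unmoved in the pictures by eye only.
- **Forces:** The only notable wrist forces were about 2–6 N upward while the fingers closed on the pens.

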